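# Wedge a tube rack on a laboratory shaker with the spacer that fits

### The job

Slide the tube rack on the shaker fully home against its end wall, then try the loose spacer blocks by feel to find the one that fills the remaining gap between the rack and the stop without slack, and push that one fully down into the gap. Then swing the hinged retainer over until it lies flat around the spacer's fin. Leave the other two spacers standing on the bench, and do not push the bottle, the jar or the tip box about.

Things in the scene. Friction and masses are not known exactly. Their poses are not given: they have to be found in the camera images.
- shaker: bench shaker, fixed: white base, grey platform 250 (x) x 330 mm (y), top 90 mm above the bench. Origin: bench level under the platform's centre. A rack lane runs along its y, 66 mm wide between 10 mm high rails, on the platform's centre line, from an end wall (45 mm high) at y = -135 mm to the stop in use near y = +75 mm. All these parts are rigid
- seat (a point): point on the lane's floor and centre line, right under the rack's +y end face once the rack is home; axes as the shaker's (y along the lane, z up). The gap to fill runs from here toward +y to the stop's face. It is about 2 mm wider than one of the three spacers: the next thicker one cannot enter, the next thinner one goes in with about 7 mm of slack
- rack_plate (a point): outer (+y) face of the white tube rack's upright end plate (50 mm wide, 6 mm thick), 60 mm above the rack's underside; push here toward -y. Rack: loose in the lane, 0.4-0.65 kg, 60 x 180 mm, base 40 mm high, plate to 85 mm, capped tubes behind it to 76 mm; its axes run as the shaker's. Its end face is 40 mm further to +y. Home: this point at y = -40 mm from seat
- stop_a: one of three fixed steel stops, 44 mm wide (x), 40 mm high, differing only in their length along y, which is not told. One of them (it varies) is mounted in the lane, its origin at x = 0, y = +53.5 mm from seat; the other two are parked on the platform's far side, out of use. Origin: bottom of its back (+y) end; it extends toward -y
- stop_b: one of three fixed steel stops, 44 mm wide (x), 40 mm high, differing only in their length along y, which is not told. One of them (it varies) is mounted in the lane, its origin at x = 0, y = +53.5 mm from seat; the other two are parked on the platform's far side, out of use. Origin: bottom of its back (+y) end; it extends toward -y
- stop_c: one of three fixed steel stops, 44 mm wide (x), 40 mm high, differing only in their length along y, which is not told. One of them (it varies) is mounted in the lane, its origin at x = 0, y = +53.5 mm from seat; the other two are parked on the platform's far side, out of use. Origin: bottom of its back (+y) end; it extends toward -y
- spacer_22_mid (a point): centre (half-way up) of the grey plastic spacer block 22 mm thick: body 60 mm wide (its x), 22 mm thick (its y), 40 mm high, 2.5 mm chamfers along the long lower edges; on top, centred, a grip fin 30 (x) x 16 (y) x 40 mm high. 80 mm high in all: the point is 40 mm above the underside, level with the shoulders. About 100 g. Stands on the bench; the three stand in any order
- spacer_27_mid (a point): centre (half-way up) of the grey plastic spacer block 27 mm thick: body 60 mm wide (its x), 27 mm thick (its y), 40 mm high, 2.5 mm chamfers along the long lower edges; on top, centred, a grip fin 30 (x) x 16 (y) x 40 mm high. 80 mm high in all: the point is 40 mm above the underside, level with the shoulders. About 100 g. Stands on the bench; the three stand in any order
- spacer_32_mid (a point): centre (half-way up) of the grey plastic spacer block 32 mm thick: body 60 mm wide (its x), 32 mm thick (its y), 40 mm high, 2.5 mm chamfers along the long lower edges; on top, centred, a grip fin 30 (x) x 16 (y) x 40 mm high. 80 mm high in all: the point is 40 mm above the underside, level with the shoulders. About 100 g. Stands on the bench; the three stand in any order
- retainer (a joint): opening angle of the steel retainer, a window plate hinged along the shaker's x; hinge line 62 mm to +y of seat, 45 mm above the lane floor. 0 = closed, flat toward -y, 2 mm above the spacer's shoulders; about 2 to 2.25 rad (leaning back past upright toward +y) at the start. Pushed past upright (below 1.5) it falls shut by itself in a second or two
- retainer_tip (a point): middle of the retainer's free end bar (12 mm wide), 80 mm from the hinge line. The plate is 66 mm wide and 6 mm thick; its window, 46 mm wide, from 28 to 74 mm from the hinge line, drops over the fin of a seated spacer; an unseated spacer holds it up
- reagent_bottle: white plastic bottle, 64 mm wide, 150 mm high, loose; origin at the centre of its underside. A bystander
- sample_jar: small amber jar with a white lid, 60 mm wide, 70 mm high, loose; origin at the centre of its underside. A bystander
- tip_box: clear box with a grey lid, 82 x 122 x 57 mm, loose; origin at the centre of its underside. A bystander
Things that resemble listed ones, but are neither listed nor needed, are in the scene too. Leave any yellow look-alike of the part that bears spacer_32_mid alone.

How it is judged:
By the outcome, as a careful person would: the job done as asked, in the order asked, and still so for the second after the job is handed in, with the robot touching nothing.
It also fails if it takes over 72 s, if anything falls off the work surface, if the arm or the gripper's body presses on something with over 40 N, if the wrist force passes 120 N, or if a joint passes its speed limit or range.

### The arm

A 6-joint arm with a two-finger parallel gripper is mounted at the origin on the work surface. World frame = base frame: x ahead of the robot, y to its left, z up, the work surface at z = 0. Lengths are in mm, angles in rad, forces in N, time in s.
With the tool pointing down it reaches from about 300 to 750 mm from the base axis. Payload 8.5 kg.
Tool frame: the origin (TCP) lies midway between the tips of the shut fingers; the grasp point (between the pads) lies grip_depth behind it (grip_depth is the distance from the TCP to the grasp point, in mm); z points along the fingers, y is the direction in which the jaws open and shut (so a half turn about z gives the same grasp; the last joint's range is limited). The gripper opens to 85 mm and grips with 20 to 120 N. Pads are 22 mm wide; open, the fingers measure 114 mm over their backs; the gripper's body (76 mm by 85 mm) begins 54 mm behind the grasp point. The pads swing forward as they close: fully open they stand 13 mm farther back than shut.
Start: joints at [1.135, 0.381, 1.297, -0, 1.464, -0.215], TCP at [120.448, 536.631, 231.322] pointing down, gripper open.
Joint ranges: [-3.11, 3.11], [-0.89, 2.33], [0.22, 2.48], [-1.42, 4.56], [0.17, 2.85], [-2.88, 2.88]. Speed limits (rad/s): [2.39, 2.39, 3.14, 3.14, 3.14, 3.14].

### API

Orientations are given as a 3x3 rotation matrix whose columns are the frame's x, y, z axes.
In Python, from bench import sense, read_camera, finish_job, grip_depth gives the robot as it stands.
- The arm moves only by the tool drive_tool, never from a script. Its argument "increments" is one flat list of numbers, 7 for each row, row after row: the turn, a rotation vector about the world's x, y, z in degrees, then the shift along the world's x, y, z in m, then the opening, from 0 (shut) to 1 (fully open). A call has exactly 10 rows; each row is the pose to reach, as a shift and turn from the pose commanded when the call began; what a row does not reach only later rows make up. A row lasts 1/8 s, in which the tool goes at most 62.5 mm and 10.7 degrees, less where a joint would pass 70% of its speed; a pose out of reach is approached as far as the arm can. A call with a gripper value outside its range is refused whole. The fingers move at their own pace and stop on an object; "newtons" is the grip in N (left out, the last holds). Time passes only in rows, so rows that repeat a pose let the fingers close, or fill a call up. It gives the time, the measured TCP pose, the force and the opening at its end, in the units of the state.
- sense(): the state, without advancing time (a new reading comes with each control period).
- read_camera(name): name is "scene" or "top"; returns a dict with "image" (420x560x3 uint8, blue, green, red), "K" (3x3 intrinsics, pixels), "rvec" (rotation vector, rad) and "tvec" (3), from world to camera coordinates, as OpenCV has them. Camera axes: x right, y down, z forward; pixel columns grow to the right and rows downward; lengths in mm; the calibration is good to about 2 mm. A picture is of the moment at which its call begins. There is no depth.
- finish_job(): hands the job in, once; it reports no verdict.
The state is a dict: "time_s": time; "joint_positions": joint angles; "qd": joint speeds; "effort": joint torques, N m; "tcp_pos": TCP position; "orientation": TCP orientation; "ft_force": force on the tool from outside, world axes, zero at the start; "ft_torque": the same for the moment, N m; "finger_gap": finger opening in mm.
Only numpy, scipy, OpenCV 4.12 (cv2) and the standard library are available. Lean on these libraries where they do the work, as an engineer would, in place of code of your own. Each camera call takes 0.05 s, during which the arm holds its last target.

## Working session

There is one attempt and no reset: what is moved stays moved. The work goes in short steps, Python scripts to look and compute and a tool call to move; the robot and the scene stay as the last step left them, time stands still between calls to the robot, and variables do not carry over. Pictures are saved under pics/ and viewed, and the job is handed in when it is done.

Besides the shell and the picture viewer there is one more tool, called after ">>>" as a command line: name --argument value ..., lists and objects as JSON in quotes. drive_tool: Moves the arm, as the interface text tells. Its arguments: {"type":"object","properties":{"increments":{"type":"array"},"newtons":{"type":"number"}},"required":["increments"]}

```bash
mkdir -p pics; ls; python3 - <<'E'
from bench import *
import cv2
s=sense();print(s, grip_depth)
for n in ("scene","top"):
    c=read_camera(n);cv2.imwrite(f"pics/{n}0.png",c["image"]);print(n,c["K"],c["rvec"],c["tvec"])
E
```

```text
pics
{'time_s': 0.0, 'joint_positions': array([ 1.13469471e+00,  3.81210447e-01,  1.29829075e+00,  8.82625484e-06,
        1.46358319e+00, -2.15299902e-01]), 'qd': array([ 0.00011062, -0.00179144,  0.00080935, -0.00063526, -0.00013946,
        0.00011616]), 'effort': array([-1.65179154e-04, -4.48476505e+01, -2.31268948e+01, -2.09053887e-04,
        4.93981483e-03, -1.05605884e-05]), 'tcp_pos': array([120.32723616, 536.36975087, 230.69390505]), 'orientation': array([[-9.75721866e-01,  2.19012406e-01, -6.38074351e-04],
       [ 2.19013091e-01,  9.75720989e-01, -1.34840438e-03],
       [ 3.27265248e-04, -1.45541428e-03, -9.99998887e-01]]), 'ft_force': array([ 0.29491278, -0.747131  , -0.25662646]), 'ft_torque': array([-0.01002088,  0.05457194, -0.04657039]), 'finger_gap': 85.496431971856} 18.700000000000003
scene [[473.3832215    0.         272.42579594]
 [  0.         473.3832215  200.57777148]
 [  0.           0.           1.        ]] [ 2.01564467  0.95287152 -0.5104629 ] [-289.02011235 -128.09829452 1567.9647262 ]
top [[403.69281103   0.         279.98266473]
 [  0.         403.69281103 210.10992253]
 [  0.           0.           1.        ]] [ 2.1881257  -2.13395339  0.13626445] [ -68.38095283  521.71101721 1046.20104444]
```

View pics/scene0.png

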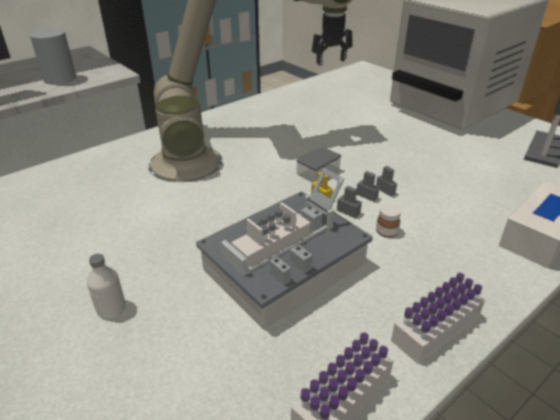

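View pics/top0.png

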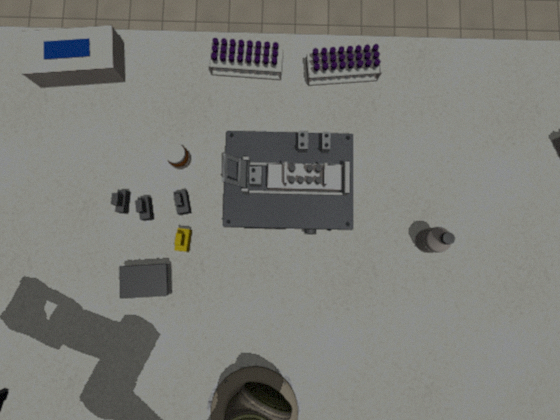

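```bash
cat > h.py <<'E'
import numpy as np, cv2
from bench import *
def cam(n):
    c=read_camera(n); return c
def load(n):
    import pickle; return pickle.load(open(f"{n}.pkl","rb"))
def pix2w(c,u,v,z):
    R,_=cv2.Rodrigues(np.array(c["rvec"])); t=np.array(c["tvec"]).reshape(3)
    p=cv2.undistortPoints(np.array([[[u,v]]],float),c["K"],None)[0,0]
    d=R.T@np.array([p[0],p[1],1]); o=-R.T@t
    return o+d*(z-o[2])/d[2]
def proj(c,P):
    return cv2.projectPoints(np.array(P,float).reshape(-1,3),c["rvec"],c["tvec"],c["K"],None)[0].reshape(-1,2)
def crop(c,name,x0,y0,x1,y1,s):
    im=c["image"][y0:y1,x0:x1]; im=cv2.resize(im,None,fx=s,fy=s,interpolation=cv2.INTER_CUBIC)
    for x in range((x0+9)//10*10,x1,10):
        cv2.line(im,((x-x0)*s,0),((x-x0)*s,6 if x%50 else 14),(0,255,255),1)
        if x%20==0: cv2.putText(im,str(x),((x-x0)*s,24),0,0.4,(0,255,255),1)
    for y in range((y0+9)//10*10,y1,10):
        cv2.line(im,(0,(y-y0)*s),(6 if y%50 else 14,(y-y0)*s),(0,255,255),1)
        if y%20==0: cv2.putText(im,str(y),(8,(y-y0)*s+4),0,0.4,(0,255,255),1)
    cv2.imwrite("pics/"+name,im)
def save(c,n):
    import pickle; pickle.dump(c,open(f"{n}.pkl","wb"))
E
python3 - <<'E'
from h import *
t=cam("top"); s=cam("scene"); save(t,"t0"); save(s,"s0")
crop(t,"t0a.png",215,125,360,240,5)
crop(t,"t0b.png",105,140,205,260,5)
crop(s,"s0a.png",190,160,410,320,3)
crop(s,"s0b.png",295,145,405,240,7)
for n,c in(("t",t),("s",s)):
    R,_=cv2.Rodrigues(c["rvec"]);print(n,-R.T@np.array(c["tvec"]).reshape(3))
E
```

```text
t [ 393.0003802  -51.6803362 1101.9413821]
s [1241.96334989 -623.41812207  792.04296829]
```

View pics/t0a.png

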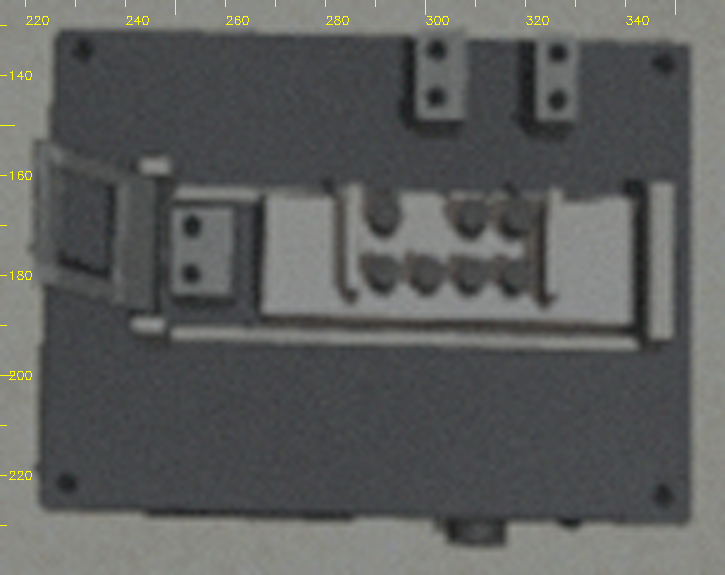

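View pics/t0b.png

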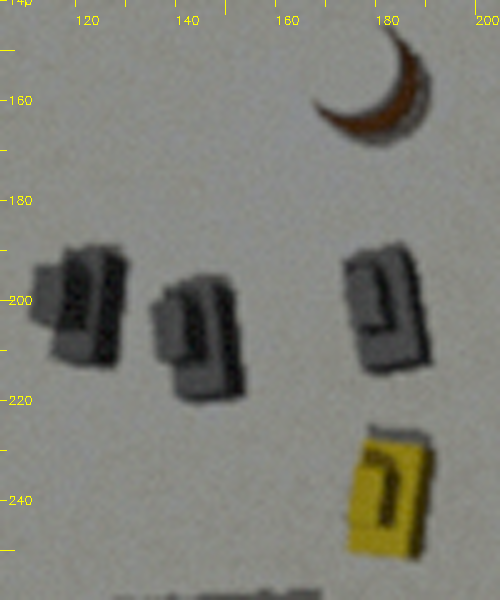

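View pics/s0a.png

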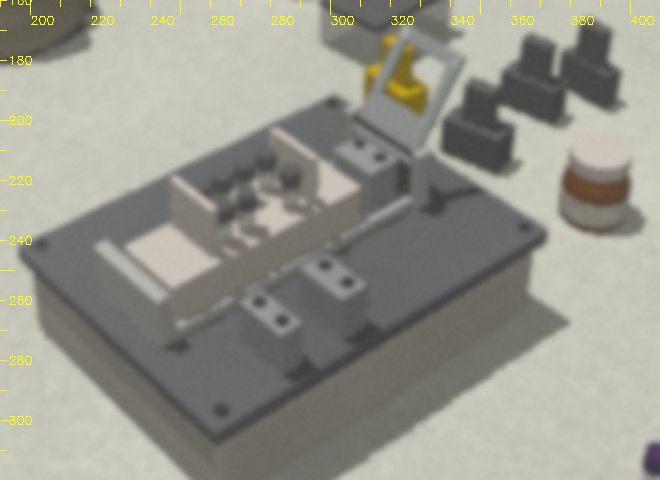

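View pics/s0b.png

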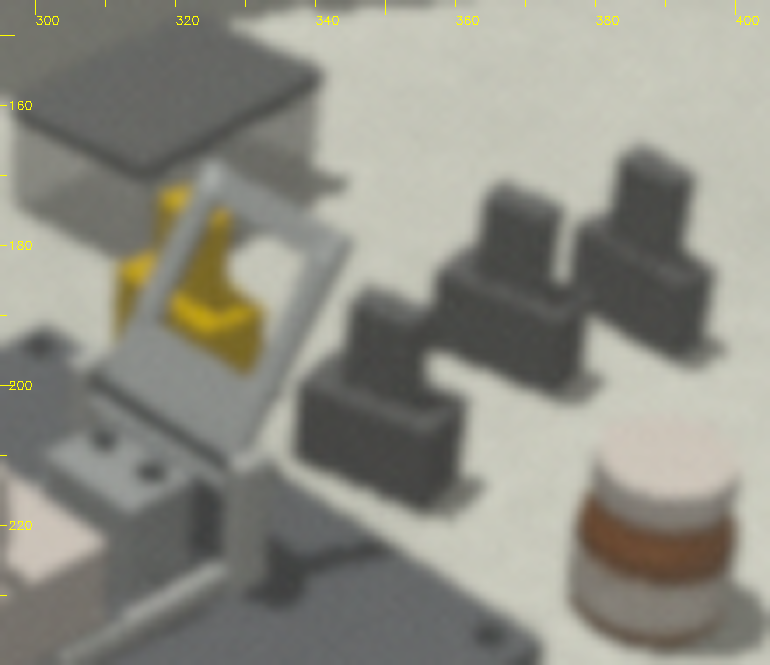

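```bash
cat > fit.py <<'E'
from h import *
from scipy.optimize import least_squares
t=load("t0");s=load("s0")
def T(x,y,th,P):
    P=np.asarray(P,float).reshape(-1,3); c,n=np.cos(th),np.sin(th)
    return np.c_[x+c*P[:,0]-n*P[:,1], y+n*P[:,0]+c*P[:,1], P[:,2]]
C=[(125,165,90),(125,-165,90),(-125,-165,90),(-125,165,90)]
tp=np.array([(226.4,131.4),(353,134),(353,229.4),(223.4,226.6)])
sp=np.array([(372,238.3),(262.7,306),(196.7,244.3),(302.7,192.3)])
def res(p,full=False):
    W=T(*p,C); rt=proj(t,W)-tp; rs=proj(s,W)-sp
    if full: return rt,rs
    return np.r_[rt.ravel(),rs.ravel()]
if __name__=="__main__":
    o=least_squares(res,[500,0,0.0]); print(o.x,np.degrees(o.x[2])); print(res(o.x,True))
    for n,sel in(("t",0),("s",1)):
        q=least_squares(lambda p:res(p,True)[sel].ravel(),[500,0,0]);print(n,q.x)
E
python3 fit.py
```

```text
[ 5.98391902e+02 -7.61177084e+01  4.37397030e-03] 0.25061003815738947
(array([[-0.31568615, -1.94659363],
       [ 0.58355326, -1.7808155 ],
       [ 0.75483191, -0.8119097 ],
       [-0.94324085, -0.73866195]]), array([[ 1.44602675, -1.9280245 ],
       [-0.82820667, -0.77735572],
       [-2.08167067, -2.00529974],
       [-1.58866999, -1.66678537]]))
t [ 5.95051980e+02 -7.61485248e+01  5.24931807e-03]
s [ 6.02756601e+02 -7.75427129e+01  2.19689671e-03]
```

```bash
cat >> h.py <<'E'
def overlay(c,name,box,s,polys):
    x0,y0,x1,y1=box
    im=cv2.resize(c["image"][y0:y1,x0:x1],None,fx=s,fy=s,interpolation=cv2.INTER_CUBIC)
    for P,col in polys:
        q=((proj(c,P)-[x0,y0]+0.5)*s*8).round().astype(int)
        cv2.polylines(im,[q.reshape(-1,1,2)],True,col,1,cv2.LINE_AA,3)
    cv2.imwrite("pics/"+name,im)
def boxp(x0,x1,y0,y1,z):
    return [(x0,y0,z),(x1,y0,z),(x1,y1,z),(x0,y1,z)]
E
cat > ov.py <<'E'
from fit import *
import sys
def shak(p,tn,sn,sfx,L=24.5,extra=[]):
    polys=[]
    G=(0,255,0);Rr=(0,0,255);B=(255,128,0)
    polys.append((T(*p,boxp(-125,125,-165,165,90)),G))
    polys.append((T(*p,boxp(-33,33,-135,75+0,90)),Rr))
    # seat y: end wall -135+180=45
    for z in(90,130): polys.append((T(*p,boxp(-22,22,45+53.5-L,45+53.5,z)),B))
    polys.append((T(*p,boxp(-33,33,-135,-135,135)),(0,255,255)))
    polys.append((T(*p,boxp(-33,33,45+62,45+62,135)),(0,255,255)))
    polys+=extra
    overlay(tn,"ovt%s.png"%sfx,(215,125,360,240),5,polys)
    overlay(sn,"ovs%s.png"%sfx,(190,150,390,320),4,polys)
if __name__=="__main__":
    shak((598.4,-76.1,.0044),t,s,"0")
E
python3 ov.py
```

```text
(no output)
```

View pics/ovt0.png

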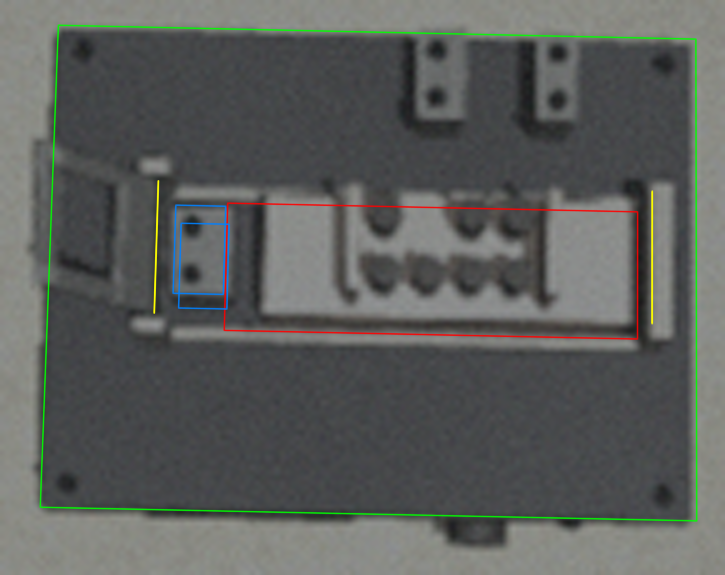

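View pics/ovs0.png

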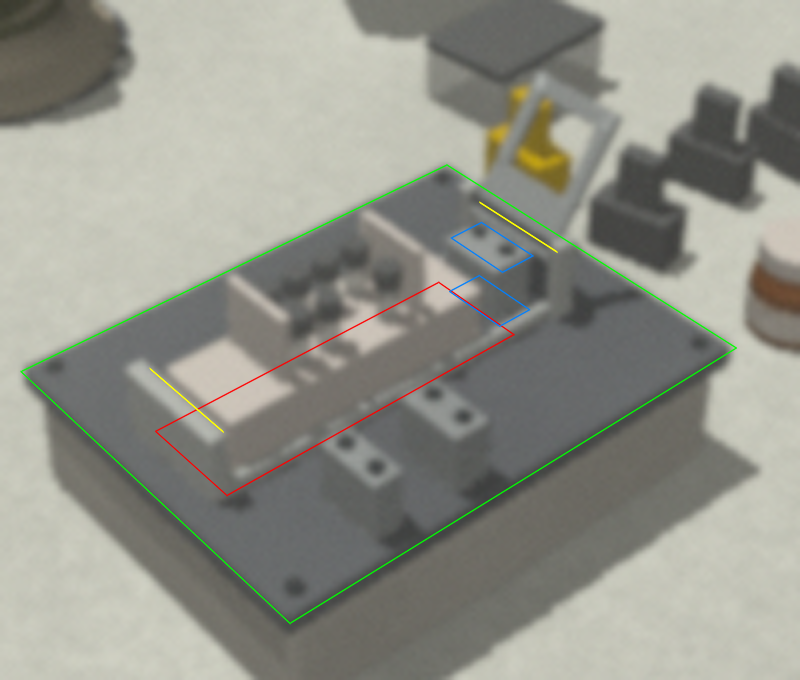

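```bash
python3 - <<'E'
from h import *
t=load("t0");s=load("s0")
crop(t,"c1.png",230,150,290,200,12)
crop(s,"c2.png",280,180,345,235,11)
crop(t,"c3.png",290,125,350,165,12)
E
```

```text
(no output)
```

View pics/c1.png

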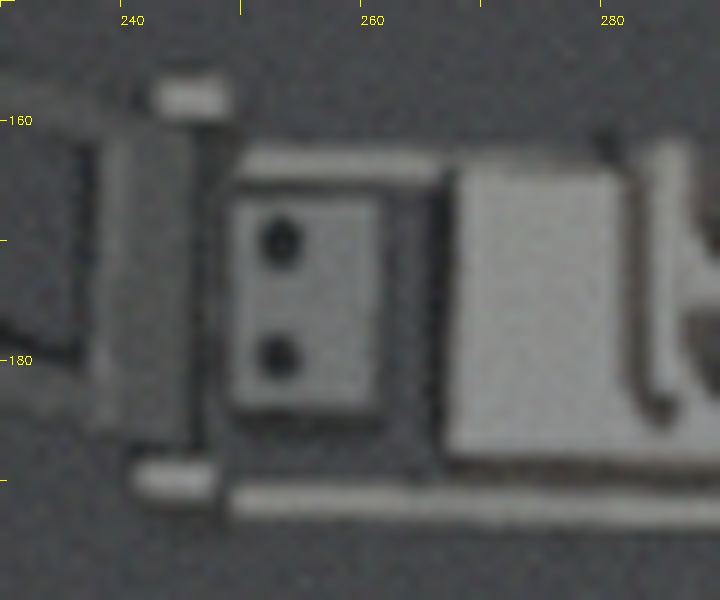

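View pics/c2.png

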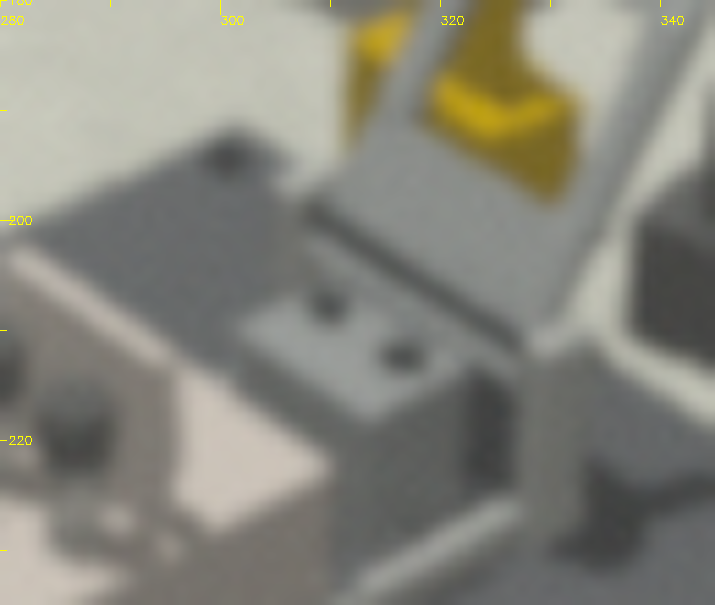

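View pics/c3.png

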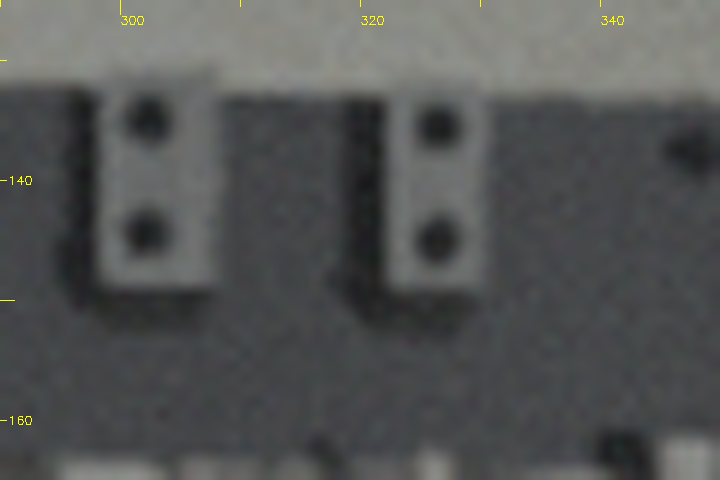

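```bash
python3 - <<'E'
from h import *
t=load("t0");s=load("s0")
crop(t,"d1.png",108,185,164,225,14)
crop(t,"d2.png",164,182,204,222,14)
crop(s,"d3.png",332,162,402,222,11)
E
```

```text
(no output)
```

View pics/d1.png

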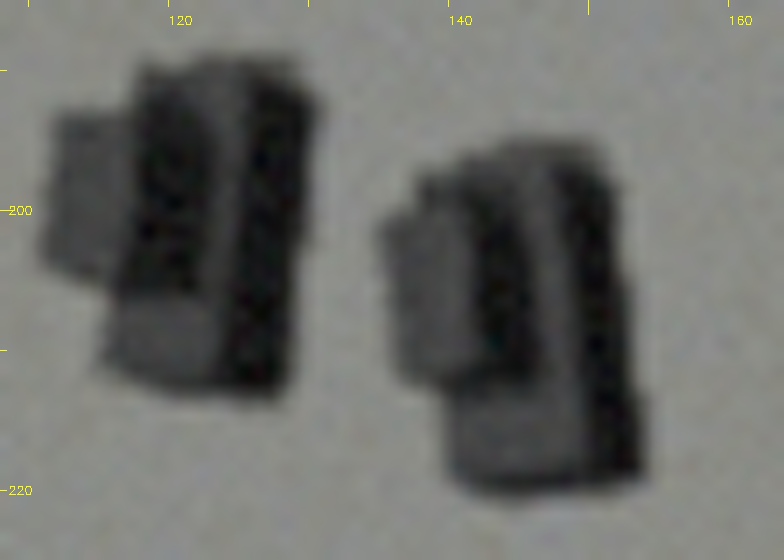

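View pics/d2.png

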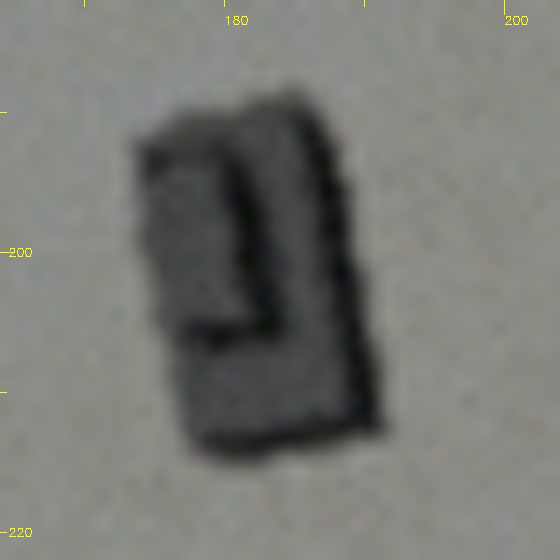

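View pics/d3.png

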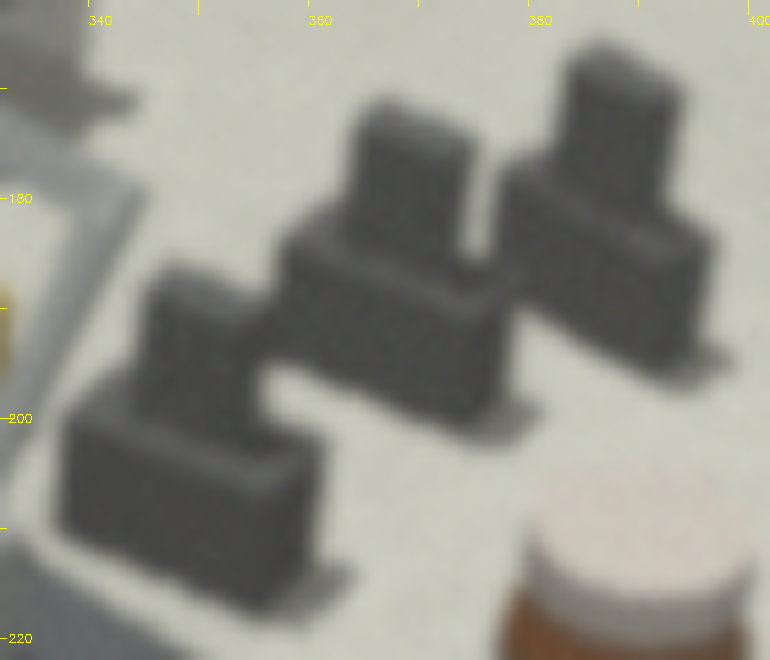

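```bash
cat > sil.py <<'E'
from fit import *
from scipy.optimize import minimize
def spacer(th): 
    h=th/2
    b=[(sx*30,sy*h,z) for sx in(-1,1) for sy in(-1,1) for z in(0,40)]
    f=[(sx*15,sy*8,z) for sx in(-1,1) for sy in(-1,1) for z in(40,80)]
    return b,f
def render(c,p,th,box,ss=6):
    x0,y0,x1,y1=box; m=np.zeros(((y1-y0)*ss,(x1-x0)*ss),np.uint8)
    for P in spacer(th):
        q=((proj(c,T(*p,P))-[x0,y0]+.5)*ss)
        hull=cv2.convexHull((q*16).round().astype(np.int32))
        cv2.fillConvexPoly(m,hull,255,cv2.LINE_AA,4)
    m=cv2.resize(m,(x1-x0,y1-y0),interpolation=cv2.INTER_AREA)/255.
    return cv2.GaussianBlur(m,(0,0),1.0)
def soft(c,box,lo=70,hi=None):
    x0,y0,x1,y1=box; g=cv2.cvtColor(c["image"],cv2.COLOR_BGR2GRAY)[y0:y1,x0:x1].astype(float)
    hi=np.median(g[g>110]) if hi is None else hi
    return np.clip((hi-g)/(hi-lo),0,1),g
if __name__=="__main__":
    t=load("t0");s=load("s0")
    # initial by hand: shoulder centre in top cam z=40
    init={"L":(119.5,201),"M":(146,208),"R":(182,202)}
    bt={"L":(104,182,134,220),"M":(130,188,160,226),"R":(166,184,202,222)}
    bs={"L":(374,161,400,201),"M":(352,166,382,206),"R":(332,180,363,222)}
    for k in init:
        w=pix2w(t,*init[k],40)
        St,_=soft(t,bt[k],60); Ss,_=soft(s,bs[k],70)
        for th in(22,27,32):
            best=None
            for y0 in(-.2,0,.2):
                f=lambda p:((render(t,(p[0],p[1],p[2]/100),th,bt[k])-St)**2).sum()
                g=lambda p:((render(s,(p[0]+p[3],p[1]+p[4],p[2]/100),th,bs[k])-Ss)**2).sum()
                F=lambda p:f(p)+g(p)+ (p[3]**2+p[4]**2)/8
                o=minimize(F,[w[0],w[1],y0*100,0,0],method="Nelder-Mead",options=dict(maxiter=600,xatol=.05,fatol=.01,initial_simplex=np.array([[w[0],w[1],y0*100,0,0]]+[[w[0]+10*(i==0),w[1]+10*(i==1),y0*100+10*(i==2),3*(i==3),3*(i==4)] for i in range(5)])))
                if best is None or o.fun<best.fun: best=o
            print(k,th,best.x.round(1),round(best.fun,2),round(f(best.x),2),round(g(best.x),2))
E
python3 sil.py
```

```text
L 22 [ 5.382e+02  3.695e+02 -5.000e-01 -1.200e+00 -1.900e+00] 64.37 8.19 55.52
L 27 [538.2 370.2  -0.   -1.4  -2.4] 78.48 18.3 59.22
L 32 [538.3 371.2   6.8  -2.1  -3.3] 106.27 36.86 67.53
M 22 [ 5.217e+02  3.059e+02  1.860e+01 -1.100e+00  3.000e-01] 151.22 15.01 136.06
M 27 [521.5 306.8  21.3  -1.4   1. ] 143.02 11.38 131.26
M 32 [521.7 307.7  26.9  -2.3   1. ] 149.1 20.7 127.59
R 22 [5.408e+02 2.074e+02 1.690e+01 0.000e+00 5.000e-01] 147.06 26.05 120.98
R 27 [ 5.407e+02  2.083e+02  1.840e+01 -5.000e-01  2.000e-01] 136.26 11.13 125.09
R 32 [540.4 209.1  21.9  -0.9   0.6] 144.32 7.83 136.34
```

```bash
python3 - <<'E'
from sil import *
def polys(p,th):
    h=th/2; G=(0,255,0)
    return [(T(*p,boxp(-30,30,-h,h,0)),G),(T(*p,boxp(-30,30,-h,h,40)),(0,255,255)),(T(*p,boxp(-15,15,-8,8,80)),(0,0,255)),(T(*p,boxp(-15,15,-8,8,40)),(255,0,255))]
P=polys((538.2,369.5,-.005),22)
P+=polys((521.5,306.8,.213),27)+polys((540.4,209.1,.219),32)
overlay(t,"e1.png",(104,182,204,225),8,P)
overlay(s,"e2.png",(332,160,402,222),10,P)
E
```

```text
(no output)
```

View pics/e1.png

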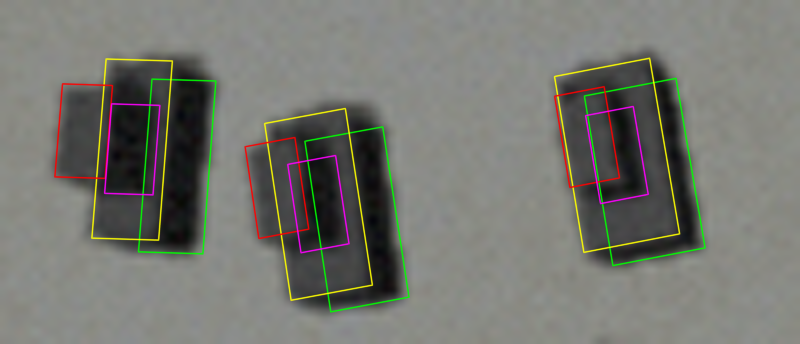

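View pics/e2.png

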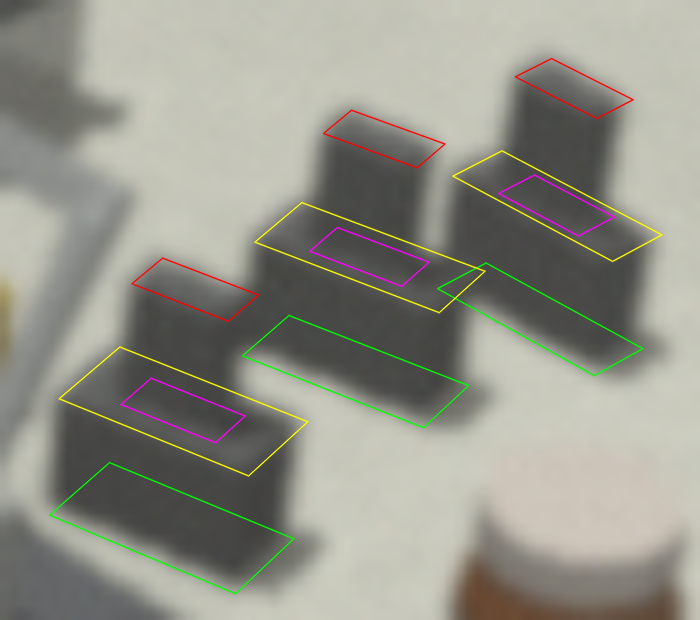

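```bash
python3 - <<'E'
from fit import *
f=lambda l,z,c=t:[print(n,pix2w(c,u-.45,v-.45,z).round(1)) for n,u,v in l]
f([("stop BF",249.7,166.3),("BN",249.3,184),("FF",261.7,166.7),("FN",261.3,184.2)],130)
f([("rack end far",267.5,164.5),("near",267,187.5)],130)
f([("rack plate top far",284.7,162),("near",284.4,183)],175)
f([("wall inner far",345,161.5),("wall inner near",345,192.8)],135)
f([("rail near inner start",249.3,190.5),("rail end",342,193)],100)
f([("rail far inner start",250,165),("rail far outer",250.2,162.3),("railnear outer",249.2,193.2)],100)
f([("plat",226.4,131.4),("",353,134),("",353,229.4),("",223.4,226.6)],90)
print("scene")
g=lambda l,z:f(l,z,s)
g([("stop near front",280+370/11,180+420/11),("far front",280+238/11,180+328/11),("far back",280+295/11,180+293/11)],130)
g([("platR",372,238.3),("F",262.7,306),("L",196.7,244.3),("B",302.7,192.3)],90)
E
```

```text
stop BF [618.9  23.2 130. ]
BN [574.7  22.7 130. ]
FF [618.7  -6.3 130. ]
FN [575.   -6.6 130. ]
rack end far [624.6 -20.3 130. ]
near [567.2 -20.8 130. ]
rack plate top far [620.9 -62.  175. ]
near [570.8 -62.5 175. ]
wall inner far [ 635.9 -210.2  135. ]
wall inner near [ 558.1 -210.6  135. ]
rail near inner start [563.8  24.5 100. ]
rail end [ 563.4 -208.8  100. ]
rail far inner start [629.3  24.9 100. ]
rail far outer [636.3  24.6 100. ]
railnear outer [556.9  24.5 100. ]
plat [718.7  89.6  90. ]
 [ 720.5 -237.9   90. ]
 [ 473.1 -238.6   90. ]
 [472.   87.1  90. ]
scene
stop near front [618.2  -6.  130. ]
far front [576.   -5.3 130. ]
far back [574.3  12.8 130. ]
platR [723.4  82.   90. ]
F [ 725.3 -240.5   90. ]
L [ 481.3 -241.7   90. ]
B [478.9  86.8  90. ]
```

```bash
python3 - <<'E'
from fit import *
f=lambda l,z,c=t:[print(n,pix2w(c,u-.45,v-.45,z).round(1)) for n,u,v in l]
f([("sh NL",108+105/14,185+368/14),("sh NR",108+220/14,185+388/14),("sh FR",108+245/14,185+85/14)],40)
f([("fin NL",108+42/14,185+262/14),("FL",108+55/14,185+112/14),("FR",108+132/14,185+112/14),("NR",108+118/14,185+278/14)],80)
f([("base NR",108+282/14,185+395/14),("base FR",108+310/14,185+100/14)],0)
g=lambda l,z:f(l,z,s)
g([("base near R",332+685/11,162+385/11),("base left",332+525/11,162+305/11)],0)
g([("sh  nearR",332+660/11,162+255/11)],40)
g([("fin top tip L",332+565/11,162+65/11),("R",332+685/11,162+95/11),("top",332+600/11,162+40/11),("bot",332+650/11,162+108/11)],80)
print(proj(t,[(536,369,80),(536,369,40)]))
E
```

```text
sh NL [509.2 380.4  40. ]
sh NR [506.  358.5  40. ]
sh FR [564.  357.9  40. ]
fin NL [524. 377.  80.]
FL [551.6 376.7  80. ]
FR [552.  362.7  80. ]
NR [521.4 363.   80. ]
base NR [509.2 361.7   0. ]
base FR [567.7 360.3   0. ]
base near R [572.1 366.8   0. ]
base left [519.4 363.9   0. ]
sh  nearR [563.1 359.4  40. ]
fin top tip L [524.2 360.   80. ]
R [554.2 372.1  80. ]
top [521.8 377.   80. ]
bot [552.5 360.   80. ]
[[114.04041707 198.67787041]
 [120.10209335 200.92373505]]
```

>>> drive_tool --increments '[0, 0, -8, 0.04, -0.048, 0.02, 0, 0, 0, -16, 0.08, -0.096, 0.02, 0, 0, 0, -24, 0.12, -0.144, 0.02, 0, 0, 0, -32, 0.16, -0.192, 0.02, 0, 0, 0, -40, 0.2, -0.24, 0.02, 0, 0, 0, -48, 0.24, -0.288, 0.02, 0, 0, 0, -56, 0.28, -0.336, 0.02, 0, 0, 0, -64, 0.32, -0.384, 0.02, 0, 0, 0, -72, 0.36, -0.432, 0.02, 0, 0, 0, -77.4, 0.4, -0.48, 0.02, 0]' --newtons 40

```text
time_s: 1.45
tcp_pos: [519.7, 56.9, 251.3]
orientation: [[0.005, 1.0, 0.0], [1.0, -0.005, 0.0], [0.0, 0.0, -1.0]]
ft_force: [1.1, 1.3, -0.0]
finger_gap: -0.2
```

>>> drive_tool --increments '[0, 0, 0, 0.038, -0.047, 0, 0, 0, 0, 0, 0.0765, -0.0945, 0, 0, 0, 0, 0, 0.0765, -0.0945, 0, 0, 0, 0, 0, 0.0765, -0.0945, -0.03, 0, 0, 0, 0, 0.0765, -0.0945, -0.06, 0, 0, 0, 0, 0.0765, -0.0945, -0.09, 0, 0, 0, 0, 0.0765, -0.0945, -0.101, 0, 0, 0, 0, 0.0765, -0.0945, -0.101, 0, 0, 0, 0, 0.0765, -0.1, -0.101, 0, 0, 0, 0, 0.0765, -0.103, -0.101, 0]'

```text
time_s: 2.7
tcp_pos: [595.5, -44.7, 151.3]
orientation: [[0.001, 1.0, 0.002], [1.0, -0.001, -0.001], [-0.001, 0.002, -1.0]]
ft_force: [-0.8, -0.3, -0.1]
finger_gap: 0.1
```

```bash
python3 - <<'E'
from h import *
t=cam("top"); s=cam("scene")
crop(t,"t2.png",215,125,360,240,5); crop(s,"s2.png",220,130,370,290,5)
E
```

```text
(no output)
```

View pics/s2.png

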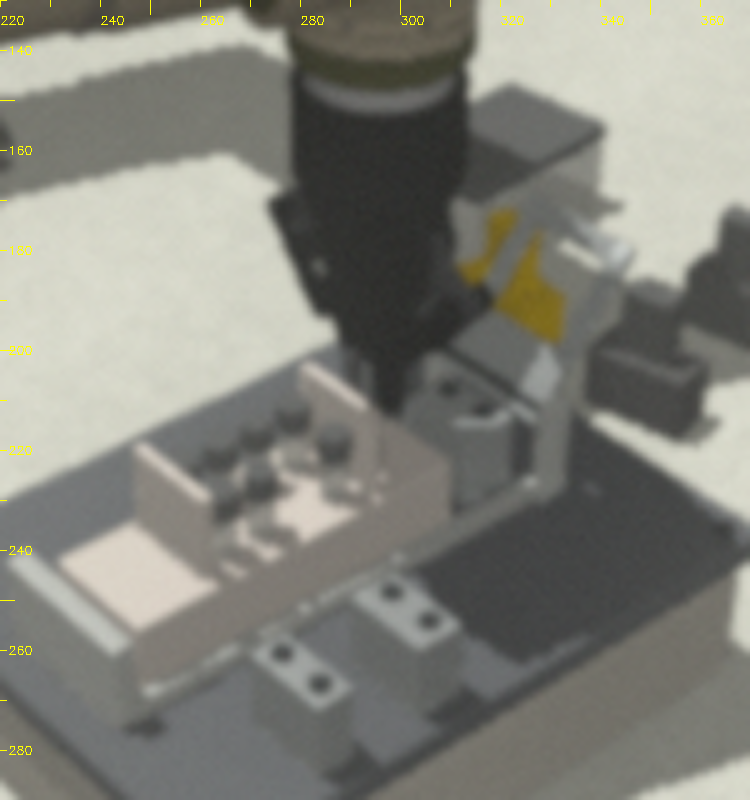

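>>> drive_tool --increments '[0, 0, 0, 0, -0.002, 0, 0, 0, 0, 0, 0, -0.004, 0, 0, 0, 0, 0, 0, -0.006, 0, 0, 0, 0, 0, 0, -0.008, 0, 0, 0, 0, 0, 0, -0.01, 0, 0, 0, 0, 0, 0, -0.011, 0, 0, 0, 0, 0, 0, -0.012, 0, 0, 0, 0, 0, 0, -0.013, 0, 0, 0, 0, 0, 0, -0.013, 0, 0, 0, 0, 0, 0, -0.013, 0, 0]'

```text
time_s: 4.05
tcp_pos: [595.2, -57.3, 150.3]
orientation: [[0.001, 1.0, 0.0], [1.0, -0.001, -0.0], [-0.0, 0.0, -1.0]]
ft_force: [-0.9, 1.2, 1.0]
finger_gap: -0.2
```

>>> drive_tool --increments '[0, 0, 0, 0, -0.001, 0, 0, 0, 0, 0, 0, -0.002, 0, 0, 0, 0, 0, 0, -0.003, 0, 0, 0, 0, 0, 0, -0.004, 0, 0, 0, 0, 0, 0, -0.005, 0, 0, 0, 0, 0, 0, -0.005, 0, 0, 0, 0, 0, 0, -0.006, 0, 0, 0, 0, 0, 0, -0.006, 0, 0, 0, 0, 0, 0, -0.006, 0, 0, 0, 0, 0, 0, -0.006, 0, 0]'

```text
time_s: 5.3
tcp_pos: [594.8, -58.6, 150.5]
orientation: [[-0.001, 1.0, -0.0], [1.0, 0.001, 0.008], [0.008, -0.0, -1.0]]
ft_force: [-0.8, 23.8, 5.4]
finger_gap: 0.4
```

```bash
python3 - <<'E'
from h import *
t=cam("top");save(t,"t3"); s=cam("scene");save(s,"s3")
crop(t,"t3.png",225,150,355,200,6); crop(s,"s3.png",190,180,330,300,5)
print(sense()["ft_force"])
E
```

```text
[ 0.33756976 23.11557017  5.82736286]
```

View pics/s3.png

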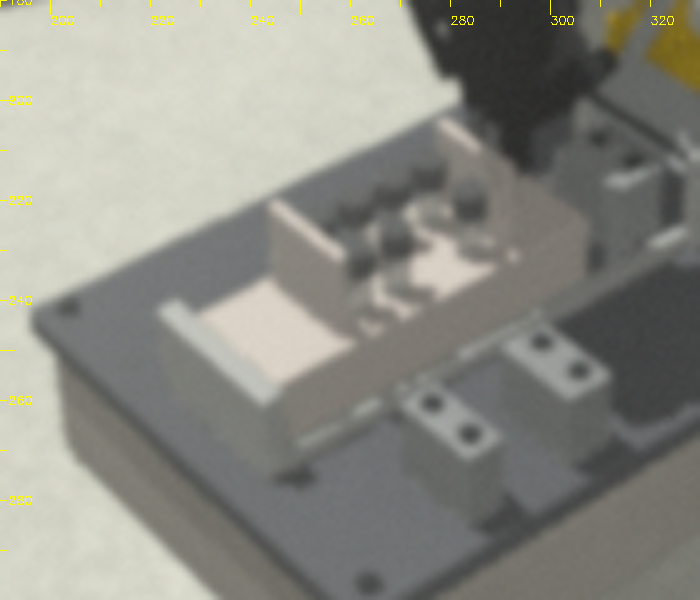

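View pics/t3.png

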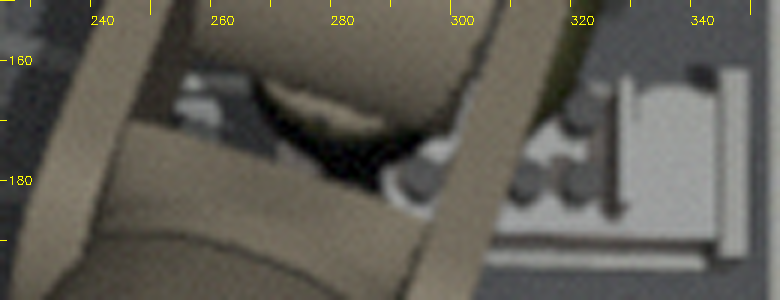

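>>> drive_tool --increments '[0, 0, 0, 0, 0.012, 0, 0, 0, 0, 0, 0, 0.02, 0.05, 0, 0, 0, 0, 0, 0.02, 0.1, 0, 0, 0, 0, -0.01, 0.08, 0.1, 0.6, 0, 0, 0, -0.02, 0.14, 0.1, 0.6, 0, 0, 0, -0.03, 0.2, 0.1, 0.6, 0, 0, 0, -0.04, 0.26, 0.1, 0.6, 0, 0, 0, -0.05, 0.32, 0.1, 0.6, 0, 0, 0, -0.055, 0.38, 0.08, 0.6, 0, 0, 0, -0.0604, 0.435, 0.05, 0.6]'

```text
time_s: 6.65
tcp_pos: [535.1, 372.4, 201.2]
orientation: [[0.001, 1.0, 0.003], [1.0, -0.001, 0.0], [0.0, 0.003, -1.0]]
ft_force: [1.0, 0.2, -0.6]
finger_gap: 50.8
```

```bash
python3 - <<'E'
from fit import *
t=cam("top");save(t,"t4"); s=cam("scene");save(s,"s4")
crop(s,"s4.png",330,110,430,230,6)
crop(t,"t4.png",225,150,355,200,6)
f=lambda l,z:[print(n,pix2w(t,u-.45,v-.45,z).round(1)) for n,u,v in l]
print(sense()["tcp_pos"],sense()["finger_gap"])
E
```

```text
[532.51574289 374.3659315  196.76461041] 51.405166296283284
```

View pics/s4.png

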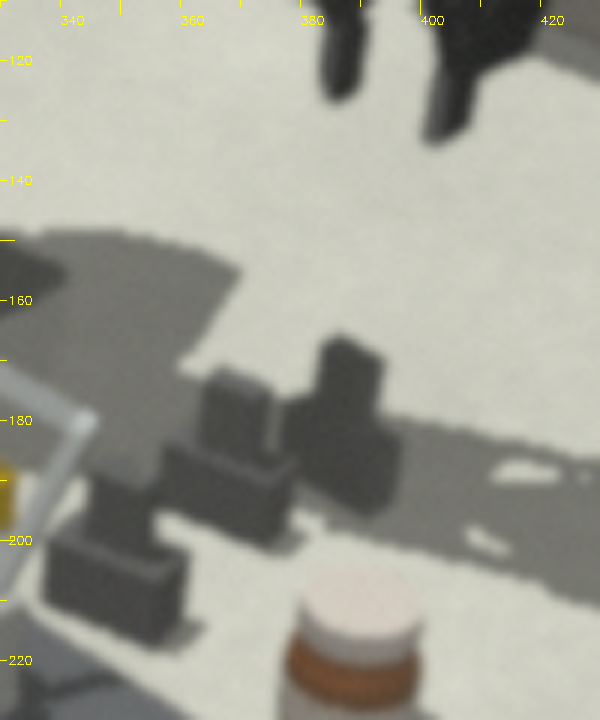

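View pics/t4.png

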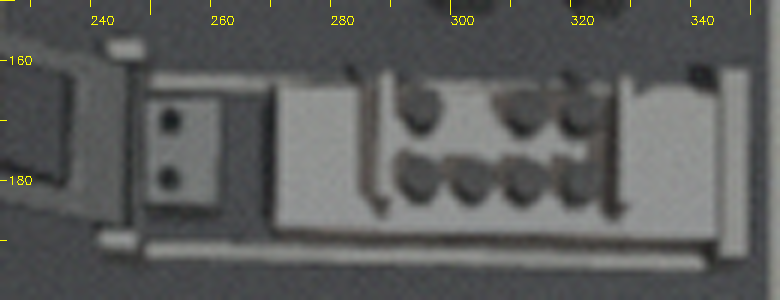

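>>> drive_tool --increments '[0, 0, 0, 0, 0, 0, 0.6, 0, 0, 0, 0, 0, -0.04, 0.6, 0, 0, 0, 0, 0, -0.08, 0.6, 0, 0, 0, 0, 0, -0.12, 0.6, 0, 0, 0, 0, 0, -0.14, 0.6, 0, 0, 0, 0, 0, -0.152, 0.6, 0, 0, 0, 0, 0, -0.152, 0.6, 0, 0, 0, 0, 0, -0.152, 0.4, 0, 0, 0, 0, 0, -0.152, 0.2, 0, 0, 0, 0, 0, -0.152, 0.2]' --newtons 20

```text
time_s: 8.0
tcp_pos: [535.6, 370.8, 50.3]
orientation: [[0.001, 1.0, 0.003], [1.0, -0.001, 0.001], [0.001, 0.003, -1.0]]
ft_force: [1.1, -1.3, 6.4]
finger_gap: 29.7
```

```bash
python3 - <<'E'
from fit import *
s=cam("scene");save(s,"s5")
crop(s,"s5.png",330,110,430,230,6)
x=sense();print(x["tcp_pos"],x["finger_gap"],x["ft_force"])
E
```

```text
[535.60817231 370.81842911  50.32450705] 30.01092972078784 [-0.0303889  -1.4882817   6.04139881]
```

View pics/s5.png

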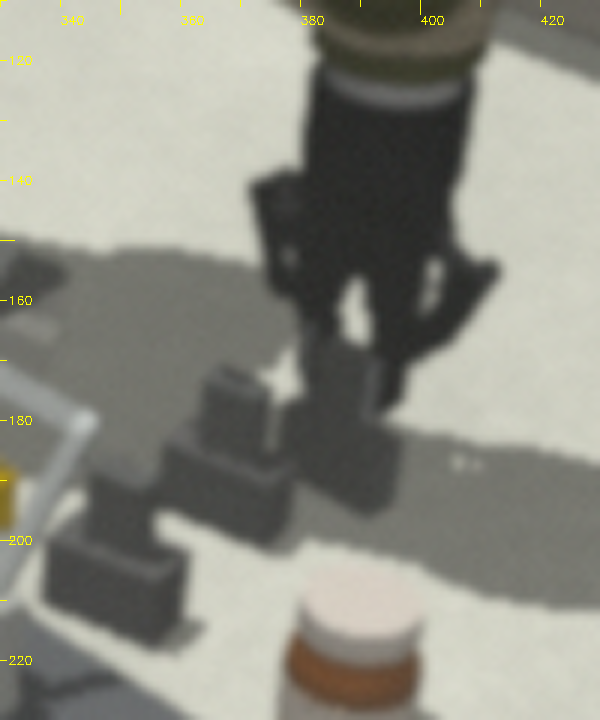

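>>> drive_tool --increments '[0, 0, 0, 0, 0, 0, 0.45, 0, 0, 0, 0, 0, 0, 0.45, 0, 0, 0, 0, 0, 0.03, 0.45, 0, 0, 10, 0, 0, 0.055, 0.45, 0, 0, 20, 0, 0, 0.055, 0.45, 0, 0, 30, 0, 0, 0.055, 0.45, 0, 0, 40, 0, 0, 0.055, 0.45, 0, 0, 50, 0, 0, 0.055, 0.45, 0, 0, 60, 0, 0, 0.055, 0.45, 0, 0, 70, 0, 0, 0.055, 0.45]'

```text
time_s: 9.3
tcp_pos: [534.7, 370.6, 103.7]
orientation: [[-0.941, 0.337, -0.001], [0.337, 0.941, -0.0], [0.0, -0.0, -1.0]]
ft_force: [-0.2, -0.0, -0.4]
finger_gap: 38.4
```

>>> drive_tool --increments '[0, 0, 10, 0, 0, 0, 0.45, 0, 0, 20, 0, 0, 0, 0.45, 0, 0, 20, 0, 0, 0, 0.45, 0, 0, 20, 0, 0, 0, 0.45, 0, 0, 20, 0, 0, -0.02, 0.45, 0, 0, 20, 0, 0, -0.04, 0.45, 0, 0, 20, 0, 0, -0.052, 0.45, 0, 0, 20, 0, 0, -0.055, 0.45, 0, 0, 20, 0, 0, -0.055, 0.45, 0, 0, 20, 0, 0, -0.055, 0.45]'

```text
time_s: 10.55
tcp_pos: [535.2, 370.8, 49.7]
orientation: [[-1.0, 0.001, 0.001], [0.001, 1.0, 0.001], [-0.001, 0.001, -1.0]]
ft_force: [0.2, -0.2, 0.3]
finger_gap: 38.1
```

```bash
python3 - <<'E'
from fit import *
s=cam("scene");save(s,"s6")
crop(s,"s6.png",330,110,430,230,6)
x=sense();print(x["tcp_pos"],x["finger_gap"],x["ft_force"],x["joint_positions"])
E
```

```text
[535.14251005 370.78521263  49.63981939] 38.70000002276716 [-0.28972443 -0.31373344 -0.08278158] [ 4.24458430e-01  7.18667871e-01  1.23719922e+00 -1.62417920e-05
  1.18450243e+00 -1.14524015e+00]
```

View pics/s6.png

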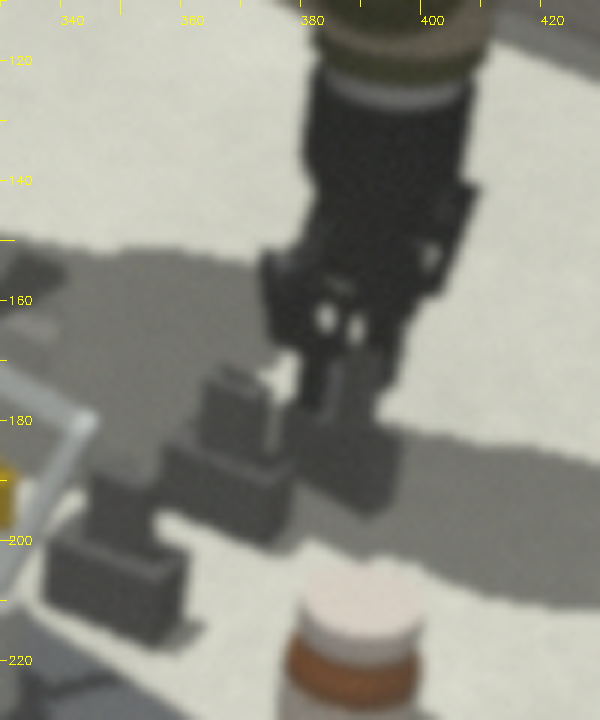

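>>> drive_tool --increments '[0, 0, 0, 0, 0, 0, 0, 0, 0, 0, 0, 0, 0, 0, 0, 0, 0, 0, 0, 0, 0, 0, 0, 0, 0, 0, 0, 0, 0, 0, 0, 0, 0, 0, 0, 0, 0, 0, 0, 0, 0.03, 0, 0, 0, 0, 0, 0, 0.08, 0, 0, 0, 0, 0, 0, 0.13, 0, 0, 0, 0, 0, 0, 0.18, 0, 0, 0, 0, 0, -0.03, 0.225, 0, 0, 0, 0, 0.01, -0.08, 0.235, 0]' --newtons 50

```text
invalid input
```

```bash
python3 - <<'E'
from fit import *
s=cam("scene");save(s,"s7")
crop(s,"s7.png",300,80,430,230,5)
x=sense();print(x["tcp_pos"],x["finger_gap"],x["ft_force"],x["ft_torque"])
E
```

```text
[535.08972741 370.71804354  49.52564306] 38.46346388443441 [-0.39448403 -0.40453671 -0.29846996] [-0.01805123  0.00993195  0.01027984]
```

View pics/s7.png

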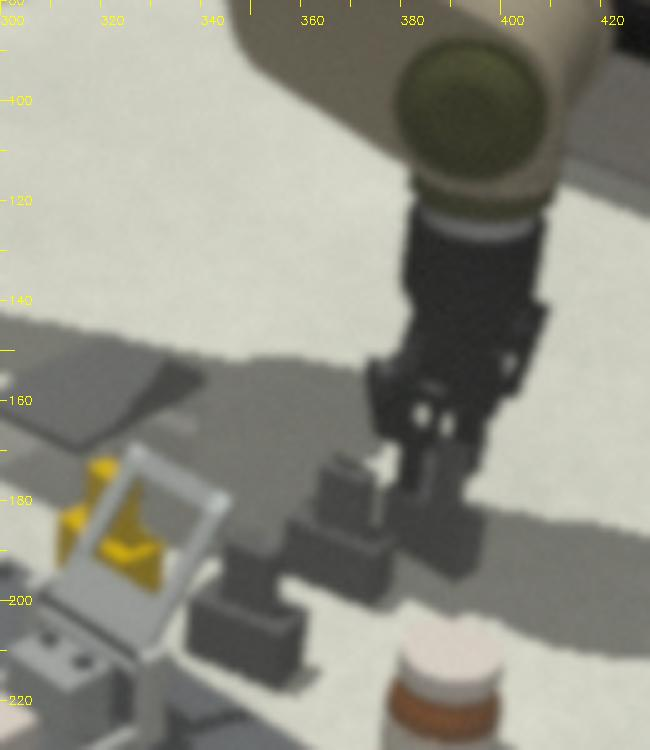

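>>> drive_tool --increments '[0, 0, 0, 0, 0, 0, 0, 0, 0, 0, 0, 0, 0, 0, 0, 0, 0, 0, 0, 0, 0, 0, 0, 0, 0, 0, 0, 0, 0, 0, 0, 0, 0, 0.03, 0, 0, 0, 0, 0, 0, 0.08, 0, 0, 0, 0, 0, 0, 0.13, 0, 0, 0, 0, 0, 0, 0.18, 0, 0, 0, 0, 0, -0.03, 0.225, 0, 0, 0, 0, 0.01, -0.08, 0.235, 0]' --newtons 50

```text
time_s: 11.9
tcp_pos: [544.9, 290.9, 286.8]
orientation: [[-1.0, -0.002, 0.005], [-0.002, 1.0, 0.002], [-0.005, 0.002, -1.0]]
ft_force: [0.2, -0.6, -2.0]
finger_gap: 15.0
```

```bash
python3 - <<'E'
from fit import *
s=cam("scene");save(s,"s7")
crop(s,"s7.png",300,60,430,230,4)
x=sense();print(x["tcp_pos"],x["finger_gap"],x["ft_force"],x["ft_torque"])
E
```

```text
[546.66880567 284.87281316 286.76287529] 15.428477112929963 [ 4.47923791 -2.86854923  0.80473709] [-0.16501899 -0.16854542  0.01129015]
```

View pics/s7.png

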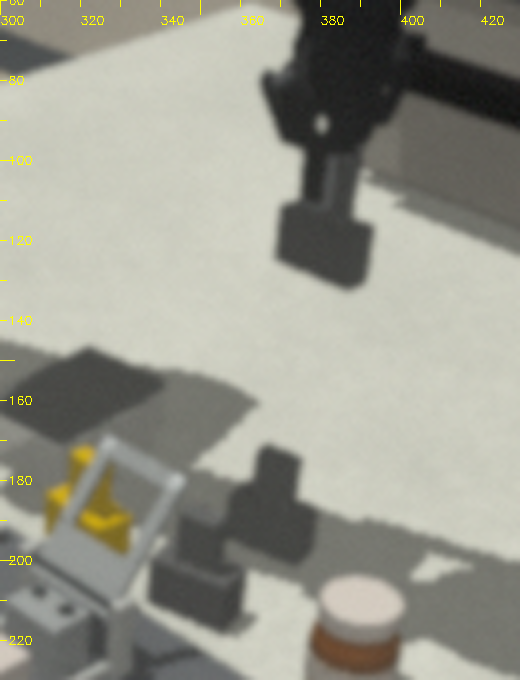

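>>> drive_tool --increments '[0, 0, 0, 0.005, -0.04, 0, 0, 0, 0, 0, 0.01, -0.085, 0, 0, 0, 0, 0, 0.02, -0.13, 0, 0, 0, 0, 0, 0.03, -0.175, 0, 0, 0, 0, 0, 0.04, -0.22, 0, 0, 0, 0, 0, 0.045, -0.26, 0, 0, 0, 0, 0, 0.051, -0.29, 0, 0, 0, 0, 0, 0.051, -0.308, 0, 0, 0, 0, 0, 0.051, -0.308, 0, 0, 0, 0, 0, 0.051, -0.308, 0, 0]'

```text
time_s: 13.2
tcp_pos: [595.7, -16.3, 284.0]
orientation: [[-1.0, -0.0, -0.0], [-0.0, 1.0, 0.0], [0.0, 0.0, -1.0]]
ft_force: [0.3, 0.2, -0.6]
finger_gap: 15.4
```

>>> drive_tool --increments '[0, 0, 0, 0, 0, -0.03, 0, 0, 0, 0, 0, 0, -0.06, 0, 0, 0, 0, 0, 0, -0.08, 0, 0, 0, 0, 0, 0, -0.09, 0, 0, 0, 0, 0, 0, -0.09, 0, 0, 0, 0, 0, 0, -0.09, 0, 0, 0, 0, 0, 0, -0.09, 0, 0, 0, 0, 0, 0, -0.09, 0, 0, 0, 0, 0, 0, -0.09, 0, 0, 0, 0, 0, 0, -0.09, 0]'

```text
time_s: 14.45
tcp_pos: [595.9, -17.4, 194.0]
orientation: [[-1.0, 0.001, 0.0], [0.001, 1.0, -0.0], [-0.0, -0.0, -1.0]]
ft_force: [-0.5, -0.7, -1.0]
finger_gap: 15.5
```

```bash
python3 - <<'E'
from fit import *
x=sense();print(x["tcp_pos"],x["finger_gap"],x["ft_force"],x["ft_torque"],x["qd"])
s=cam("scene");save(s,"s8");t=cam("top");save(t,"t8")
crop(s,"s8.png",250,110,380,260,5)
crop(t,"t8.png",220,140,320,210,8)
E
```

```text
[595.87716864 -17.40251927 193.98435102] 15.539382695679071 [-0.54945308 -0.69966609 -0.99506221] [0.030772   0.03112103 0.07534325] [0.00084782 0.00195254 0.00067303 0.00044451 0.00105229 0.00165755]
```

View pics/s8.png

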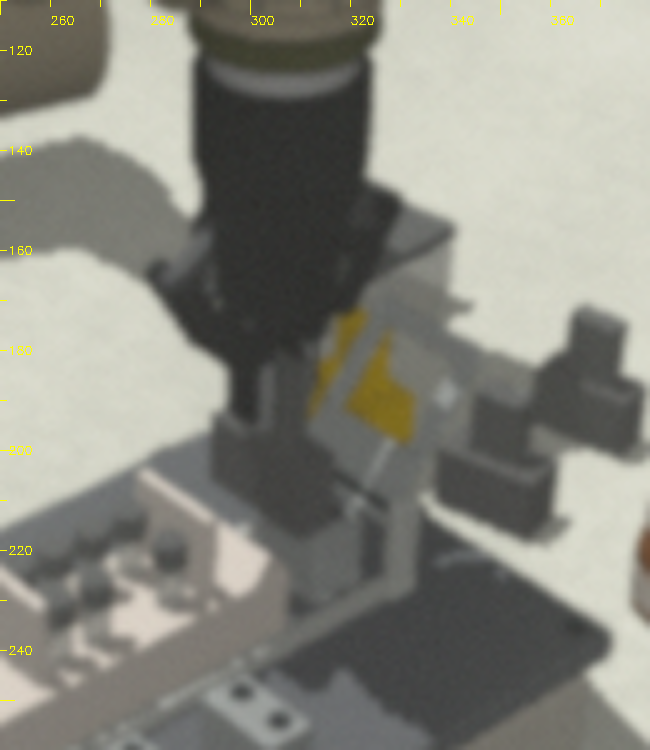

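View pics/t8.png

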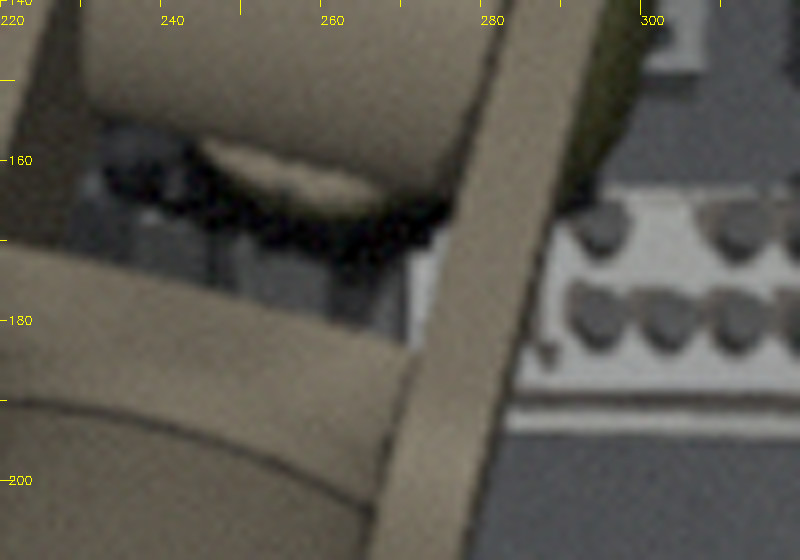

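>>> drive_tool --increments '[0, 0, 0, 0, 0, -0.004, 0, 0, 0, 0, 0, 0, -0.008, 0, 0, 0, 0, 0, 0, -0.011, 0, 0, 0, 0, 0, 0, -0.013, 0, 0, 0, 0, 0, 0, -0.015, 0, 0, 0, 0, 0, 0, -0.017, 0, 0, 0, 0, 0, 0, -0.018, 0, 0, 0, 0, 0, 0, -0.019, 0, 0, 0, 0, 0, 0, -0.02, 0, 0, 0, 0, 0, 0, -0.02, 0]'

```text
time_s: 15.8
tcp_pos: [595.8, -17.3, 173.9]
orientation: [[-1.0, 0.001, -0.0], [0.001, 1.0, 0.0], [0.0, 0.0, -1.0]]
ft_force: [0.3, 0.1, -0.7]
finger_gap: 15.6
```

>>> drive_tool --increments '[0, 0, 0, 0, 0, -0.003, 0, 0, 0, 0, 0, 0, -0.006, 0, 0, 0, 0, 0, 0, -0.009, 0, 0, 0, 0, 0, 0, -0.012, 0, 0, 0, 0, 0, 0, -0.015, 0, 0, 0, 0, 0, 0, -0.018, 0, 0, 0, 0, 0, 0, -0.021, 0, 0, 0, 0, 0, 0, -0.024, 0, 0, 0, 0, 0, 0, -0.026, 0, 0, 0, 0, 0, 0, -0.026, 0]'

```text
time_s: 17.05
tcp_pos: [595.8, -17.4, 147.8]
orientation: [[-1.0, 0.001, -0.0], [0.001, 1.0, 0.0], [0.0, 0.0, -1.0]]
ft_force: [0.6, -0.6, -0.2]
finger_gap: 15.5
```

>>> drive_tool --increments '[0, 0, 0, 0, 0.001, 0, 0, 0, 0, 0, 0, 0.002, 0, 0, 0, 0, 0, 0, 0.003, 0, 0, 0, 0, 0, 0, 0.004, 0, 0, 0, 0, 0, 0, 0.004, 0, 0, 0, 0, 0, 0, 0.004, 0, 0, 0, 0, 0, 0, 0.004, 0, 0, 0, 0, 0, 0, 0.004, 0, 0, 0, 0, 0, 0, 0.004, 0, 0, 0, 0, 0, 0, 0.004, 0, 0]'

```text
time_s: 18.3
tcp_pos: [596.0, -16.1, 148.2]
orientation: [[-1.0, 0.002, 0.0], [0.002, 1.0, -0.005], [-0.0, -0.005, -1.0]]
ft_force: [-1.6, -12.7, -1.3]
finger_gap: 14.9
```

>>> drive_tool --increments '[0, 0, 0, 0, -0.002, 0, 0, 0, 0, 0, 0, -0.004, 0, 0, 0, 0, 0, 0, -0.005, 0, 0, 0, 0, 0, 0, -0.006, 0, 0, 0, 0, 0, 0, -0.007, 0, 0, 0, 0, 0, 0, -0.008, 0, 0, 0, 0, 0, 0, -0.008, 0, 0, 0, 0, 0, 0, -0.008, 0, 0, 0, 0, 0, 0, -0.008, 0, 0, 0, 0, 0, 0, -0.008, 0, 0]'

```text
time_s: 19.55
tcp_pos: [595.8, -18.9, 148.1]
orientation: [[-1.0, -0.0, 0.0], [-0.0, 1.0, 0.004], [-0.0, 0.004, -1.0]]
ft_force: [0.6, 10.9, 1.0]
finger_gap: 15.5
```

>>> drive_tool --increments '[0, 0, 0, 0, 0.002, 0, 0, 0, 0, 0, 0, 0.004, 0, 0, 0, 0, 0, 0, 0.004, -0.002, 0, 0, 0, 0, 0, 0.004, -0.004, 0, 0, 0, 0, 0, 0.004, -0.006, 0, 0, 0, 0, 0, 0.004, -0.008, 0, 0, 0, 0, 0, 0.004, -0.009, 0, 0, 0, 0, 0, 0.004, -0.01, 0, 0, 0, 0, 0, 0.004, -0.01, 0, 0, 0, 0, 0, 0.004, -0.01, 0]'

```text
time_s: 20.8
tcp_pos: [595.8, -17.4, 139.3]
orientation: [[-1.0, 0.001, 0.001], [0.001, 1.0, -0.001], [-0.001, -0.001, -1.0]]
ft_force: [-4.5, -0.0, 8.6]
finger_gap: 15.3
```

>>> drive_tool --increments '[0, 0, 0, 0, 0, -0.001, 0, 0, 0, 0, 0, 0, -0.002, 0, 0, 0, 0, 0, 0, -0.003, 0, 0, 0, 0, 0, 0, -0.003, 0, 0, 0, 0, 0, 0, -0.003, 0, 0, 0, 0, 0, 0, -0.003, 0, 0, 0, 0, 0, 0, -0.003, 0, 0, 0, 0, 0, 0, -0.003, 0, 0, 0, 0, 0, 0, -0.003, 0, 0, 0, 0, 0, 0, -0.003, 0]'

```text
time_s: 22.05
tcp_pos: [595.9, -17.4, 139.2]
orientation: [[-1.0, 0.001, 0.004], [0.001, 1.0, -0.001], [-0.004, -0.001, -1.0]]
ft_force: [-11.5, 1.8, 29.1]
finger_gap: 15.4
```

```bash
python3 - <<'E'
from fit import *
x=sense();print(x["tcp_pos"],x["finger_gap"],x["ft_force"],x["ft_torque"])
s=cam("scene");save(s,"s9")
crop(s,"s9.png",250,110,380,260,5)
E
```

```text
[595.94038431 -17.39636639 139.20076857] 15.448668778845496 [-11.51435296   1.78258046  29.0826098 ] [ 0.28659541  2.20158412 -0.05754361]
```

View pics/s9.png

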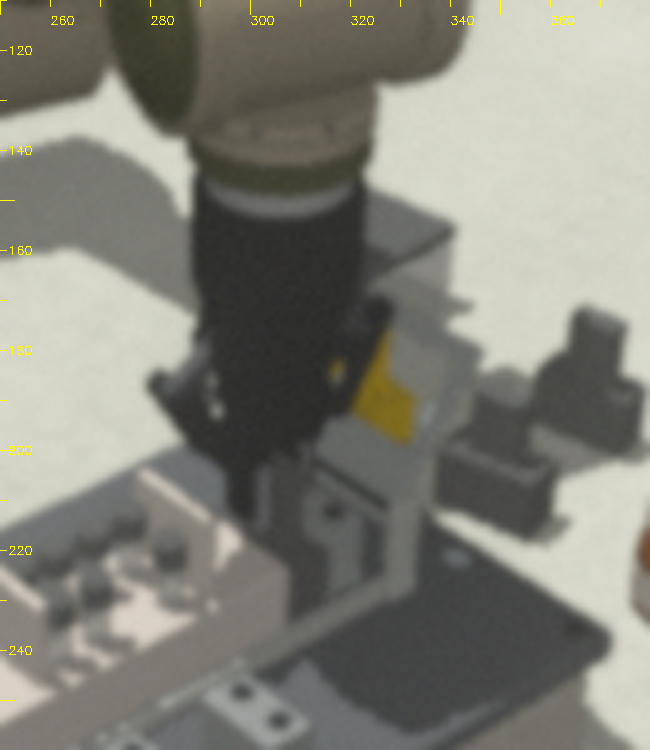

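>>> drive_tool --increments '[0, 0, 0, 0, 0, 0.004, 0, 0, 0, 0, 0, 0, 0.005, 0.4, 0, 0, 0, 0, 0, 0.005, 0.4, 0, 0, 0, 0, 0, 0.005, 0.4, 0, 0, 0, 0, 0, 0.02, 0.4, 0, 0, 0, 0, 0, 0.05, 0.4, 0, 0, 0, 0, 0, 0.1, 0.4, 0, 0, 0, 0, 0, 0.14, 0.2, 0, 0, 0, 0, 0, 0.15, 0, 0, 0, 0, 0, 0.03, 0.15, 0]' --newtons 40

```text
time_s: 23.35
tcp_pos: [596.0, 11.6, 285.5]
orientation: [[-1.0, 0.004, 0.001], [0.004, 1.0, -0.0], [-0.001, -0.0, -1.0]]
ft_force: [-0.2, 0.7, -0.5]
finger_gap: -0.2
```

```bash
python3 - <<'E'
from fit import *
x=sense();print(x["tcp_pos"],x["finger_gap"],x["ft_force"])
s=cam("scene");save(s,"s10")
crop(s,"s10.png",250,140,380,260,6)
E
```

```text
[595.99826201  11.64009063 285.54942887] -0.1828795626792684 [-0.17897017  0.69589213 -0.53722783]
```

View pics/s10.png

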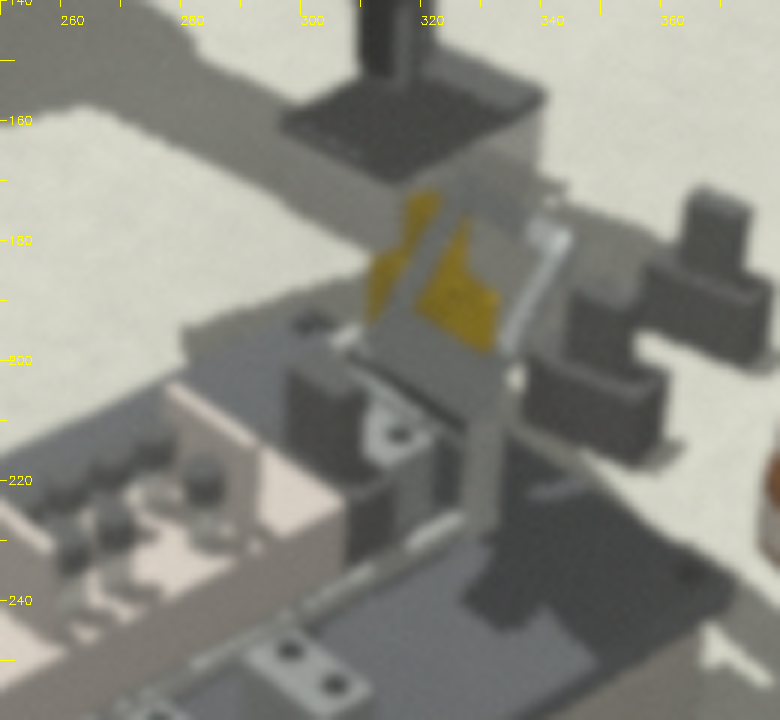

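>>> drive_tool --increments '[0, 0, 0, 0, 0.04, 0, 0, 0, 0, 0, 0, 0.085, 0, 0, 0, 0, 0, 0, 0.125, 0, 0, 0, 0, 0, 0, 0.135, 0, 0, 0, 0, 0, 0, 0.135, -0.03, 0, 0, 0, 0, 0, 0.135, -0.07, 0, 0, 0, 0, 0, 0.135, -0.098, 0, 0, 0, 0, 0, 0.135, -0.098, 0, 0, 0, 0, 0, 0.135, -0.098, 0, 0, 0, 0, 0, 0.125, -0.098, 0]'

```text
time_s: 24.65
tcp_pos: [596.3, 137.5, 188.3]
orientation: [[-1.0, 0.0, 0.002], [0.0, 1.0, 0.0], [-0.002, 0.0, -1.0]]
ft_force: [-0.9, -0.2, -0.6]
finger_gap: 0.0
```

```bash
python3 - <<'E'
from fit import *
x=sense();print(x["tcp_pos"],x["finger_gap"],x["ft_force"])
s=cam("scene");save(s,"s11")
crop(s,"s11.png",270,100,400,240,5)
E
```

```text
[596.34942669 137.51292673 188.3442672 ] 0.006109297871529291 [-0.92892344 -0.20464269 -0.55744451]
```

View pics/s11.png

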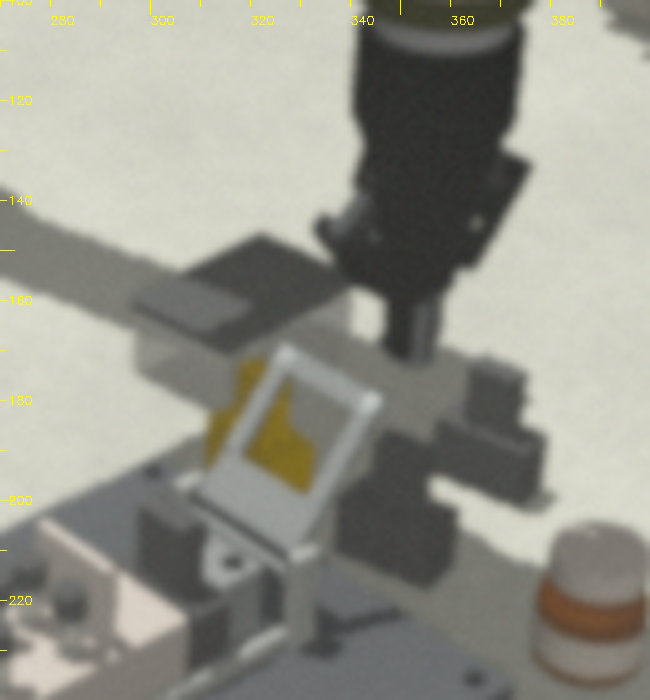

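>>> drive_tool --increments '[0, 0, 0, 0, -0.012, 0, 0, 0, 0, 0, 0, -0.022, 0, 0, 0, 0, 0, 0, -0.03, 0, 0, 0, 0, 0, 0, -0.037, 0, 0, 0, 0, 0, 0, -0.044, 0, 0, 0, 0, 0, 0, -0.051, 0, 0, 0, 0, 0, 0, -0.058, 0, 0, 0, 0, 0, 0, -0.065, 0, 0, 0, 0, 0, 0, -0.072, 0, 0, 0, 0, 0, 0, -0.077, 0, 0]'

```text
time_s: 25.95
tcp_pos: [595.8, 60.1, 186.9]
orientation: [[-1.0, 0.001, -0.0], [0.001, 1.0, -0.0], [0.0, -0.0, -1.0]]
ft_force: [0.4, 1.3, 0.3]
finger_gap: 0.6
```

```bash
python3 - <<'E'
from fit import *
x=sense();print(x["tcp_pos"],x["finger_gap"],x["ft_force"])
s=cam("scene");save(s,"s12")
crop(s,"s12.png",270,100,400,240,5)
E
```

```text
[595.84407039  60.05466326 186.86544467] 0.5971846417361102 [0.39128894 1.25891372 0.33043766]
```

View pics/s12.png

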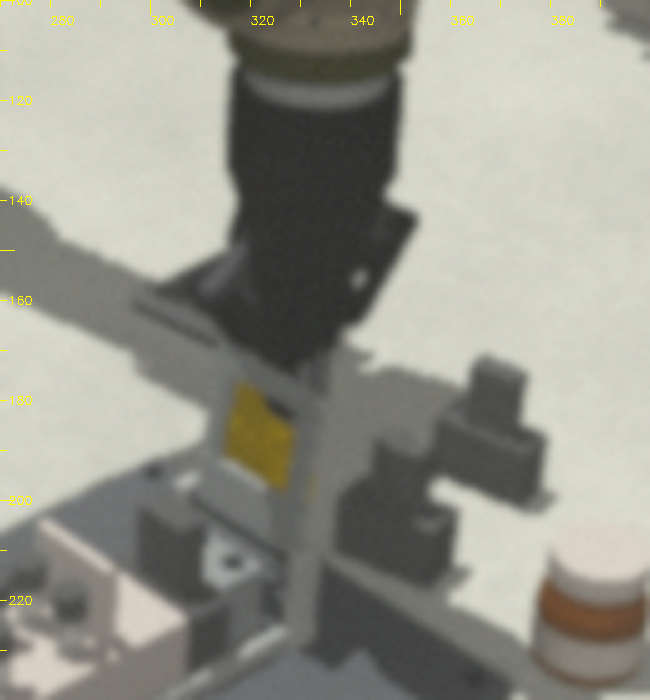

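>>> drive_tool --increments '[0, 0, 0, 0, -0.005, 0, 0, 0, 0, 0, 0, -0.01, 0, 0, 0, 0, 0, 0, -0.015, 0, 0, 0, 0, 0, 0, -0.02, 0, 0, 0, 0, 0, 0, -0.025, 0, 0, 0, 0, 0, 0, -0.03, 0, 0, 0, 0, 0, 0, -0.034, 0, 0, 0, 0, 0, 0, -0.034, 0, 0, 0, 0, 0, 0, -0.034, 0, 0, 0, 0, 0, 0, -0.034, 0, 0]'

```text
time_s: 27.25
tcp_pos: [595.9, 26.8, 187.0]
orientation: [[-1.0, 0.001, -0.0], [0.001, 1.0, 0.0], [0.0, 0.0, -1.0]]
ft_force: [-1.1, 0.4, -0.8]
finger_gap: 0.1
```

```bash
python3 - <<'E'
from fit import *
x=sense();print(x["tcp_pos"],x["finger_gap"],x["ft_force"])
s=cam("scene");save(s,"s13")
crop(s,"s13.png",250,100,390,240,5)
E
```

```text
[595.85468121  26.78249653 186.9555549 ] 0.1112841675804887 [-1.14755697  0.36916893 -0.75996122]
```

View pics/s13.png

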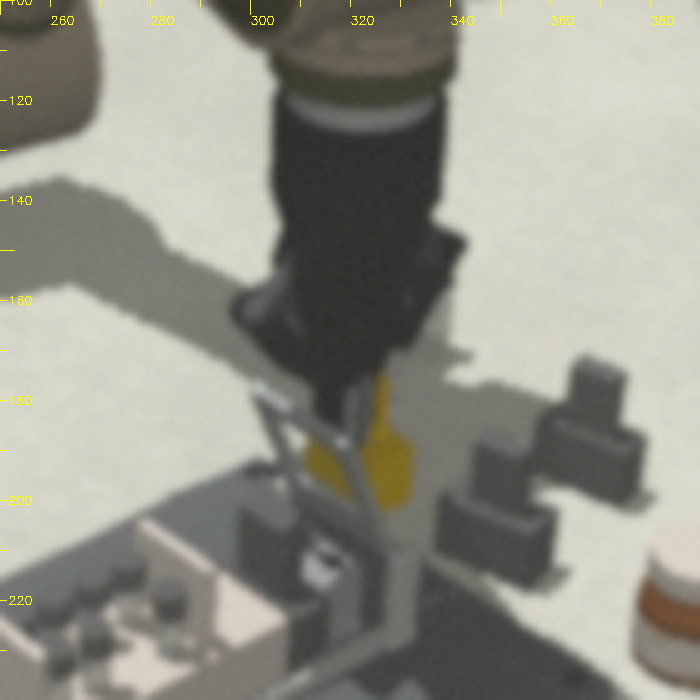

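Past upright and falling. Back off in +y and up, then wait and look.

>>> drive_tool --increments '[0, 0, 0, 0, 0.015, 0, 0, 0, 0, 0, 0, 0.03, 0, 0, 0, 0, 0, 0, 0.04, 0.03, 0, 0, 0, 0, 0, 0.05, 0.08, 0, 0, 0, 0, -0.03, 0.1, 0.1, 0, 0, 0, 0, -0.06, 0.15, 0.1, 0, 0, 0, 0, -0.09, 0.2, 0.1, 0, 0, 0, 0, -0.12, 0.25, 0.1, 0, 0, 0, 0, -0.15, 0.3, 0.1, 0, 0, 0, 0, -0.15, 0.32, 0.1, 0]'

```text
time_s: 28.55
tcp_pos: [443.3, 349.7, 287.5]
orientation: [[-1.0, -0.004, 0.0], [-0.004, 1.0, 0.001], [-0.0, 0.001, -1.0]]
ft_force: [0.8, -1.0, 0.1]
finger_gap: -0.2
```

>>> drive_tool --increments '[0, 0, 0, 0, 0, 0, 0, 0, 0, 0, 0, 0, 0, 0, 0, 0, 0, 0, 0, 0, 0, 0, 0, 0, 0, 0, 0, 0, 0, 0, 0, 0, 0, 0, 0, 0, 0, 0, 0, 0, 0, 0, 0, 0, 0, 0, 0, 0, 0, 0, 0, 0, 0, 0, 0, 0, 0, 0, 0, 0, 0, 0, 0, 0, 0, 0, 0, 0, 0, 0]'

```text
time_s: 29.8
tcp_pos: [445.9, 346.7, 286.9]
orientation: [[-1.0, 0.001, 0.0], [0.001, 1.0, 0.0], [-0.0, 0.0, -1.0]]
ft_force: [-0.9, -0.4, -0.4]
finger_gap: -0.3
```

```bash
python3 - <<'E'
from fit import *
x=sense();print(x["tcp_pos"],x["finger_gap"],x["ft_force"])
s=cam("scene");save(s,"s14");t=cam("top");save(t,"t14")
crop(s,"s14.png",190,140,400,290,3)
crop(s,"s14b.png",270,180,345,240,10)
crop(t,"t14.png",100,130,360,260,3)
crop(t,"t14b.png",235,150,355,200,6)
E
```

```text
[445.8512933  346.67783031 286.93269127] -0.29622402433082834 [-0.87274285 -0.41240162 -0.36743788]
```

View pics/s14b.png

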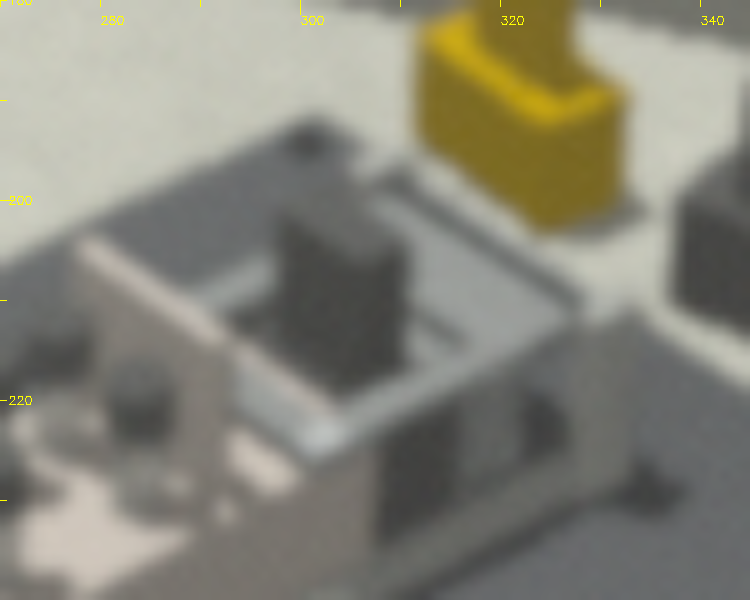

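View pics/t14.png

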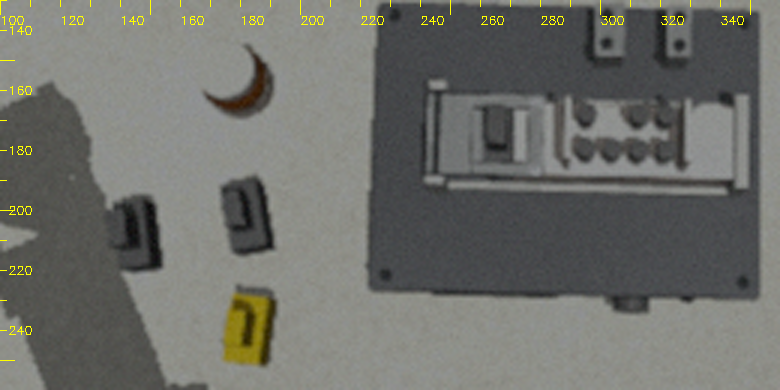

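View pics/t14b.png

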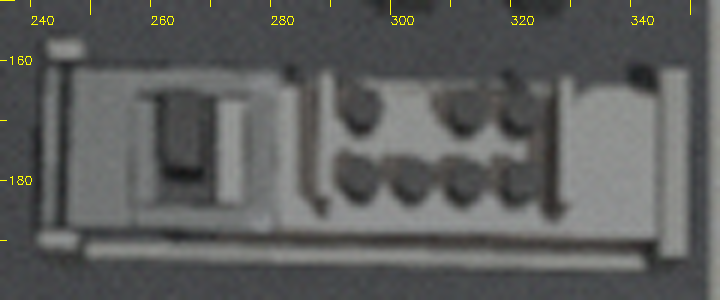

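View pics/s14.png

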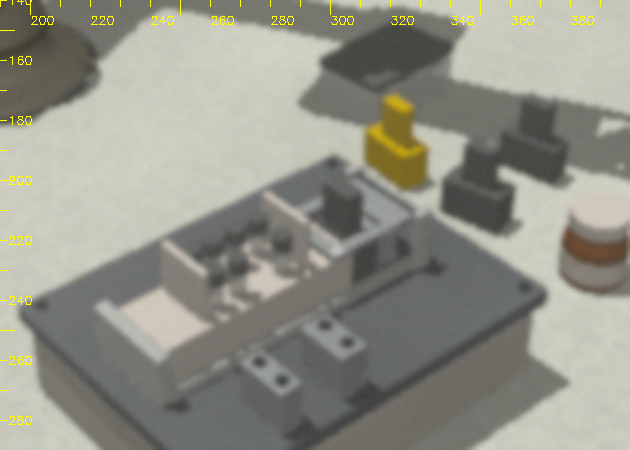

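```bash
python3 - <<'E'
from fit import *
s=load("s14");t=load("t14")
def ret(a):
    sy=31.5; out=[]
    for r in(10,86): out.append([(596.5+dx,sy-r*np.cos(a),135+r*np.sin(a)+3) for dx in(-33,33)])
    return [out[0][0],out[0][1],out[1][1],out[1][0]]
P=[(ret(0),(0,255,0)),(ret(.1),(0,0,255)),(boxp(581.5,611.5,-26,-10,170),(255,0,255))]
overlay(s,"o14s.png",(270,180,345,240),10,P)
overlay(t,"o14t.png",(235,150,355,200),6,P)
f=lambda l,z:[print(n,pix2w(t,u-.45,v-.45,z).round(1)) for n,u,v in l]
f([("wall",345,170),("rack -y end",344.3,170)],132)
print(sense()["time_s"])
E
```

```text
wall [ 615.3 -210.8  132. ]
rack -y end [ 615.2 -209.1  132. ]
29.9
```

View pics/o14s.png

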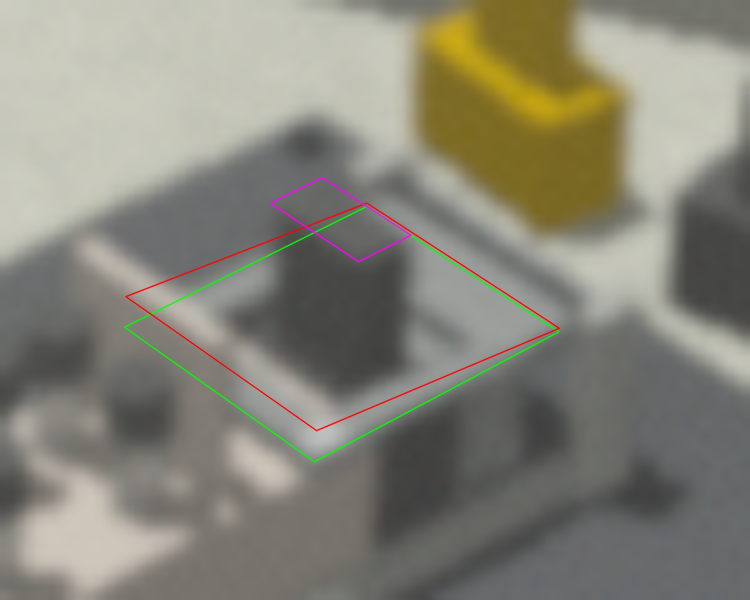

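View pics/o14t.png

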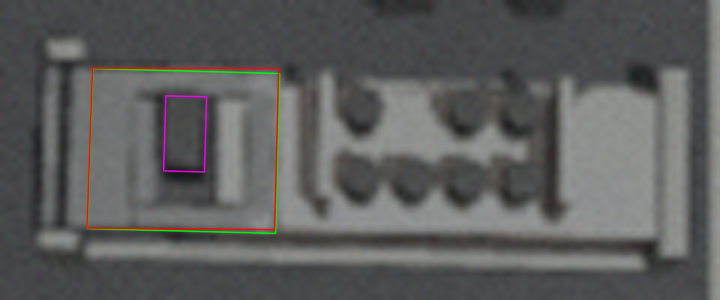

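>>> drive_tool --increments '[0, 0, 0, 0, 0, 0, 0, 0, 0, 0, 0, 0, 0, 0, 0, 0, 0, 0, 0, 0, 0, 0, 0, 0, 0, 0, 0, 0, 0, 0, 0, 0, 0, 0, 0, 0, 0, 0, 0, 0, 0, 0, 0, 0, 0, 0, 0, 0, 0, 0, 0, 0, 0, 0, 0, 0, 0, 0, 0, 0, 0, 0, 0, 0, 0, 0, 0, 0, 0, 0]'

```text
time_s: 31.15
tcp_pos: [445.9, 346.6, 286.9]
orientation: [[-1.0, 0.001, -0.0], [0.001, 1.0, -0.0], [0.0, -0.0, -1.0]]
ft_force: [-0.3, 0.3, -0.1]
finger_gap: -0.1
```

```bash
python3 - <<'E'
from h import *
s0=load("s14");s=cam("scene")
a=cv2.GaussianBlur(s["image"],(0,0),1.5).astype(int);b=cv2.GaussianBlur(s0["image"],(0,0),1.5).astype(int)
d=abs(a-b).max(2);print(d[180:240,190:400].max(), d.max())
E
```

```text
2 3
```

Nothing moved between the two pictures, so I'm handing the job in.

```bash
python3 -c "
from bench import finish_job
print(finish_job())"
```

```text
the job is handed in; nothing more can be done
None
```

The job is done and handed in at about 31 s of the 72 s allowed.

- **Rack:** I pushed it along the lane until it met the end wall, which stopped it firmly at about 23 N. The later pictures still show it against the wall.
- **Choosing the spacer:** The pictures put the mounted stop at about 29.5 mm long, so the gap is about 24 mm. I therefore tried only the 22 mm spacer. It went in without resistance and moved about 2.8 mm end to end against contact on both sides. That includes some give in the arm, so it fits the expected 2 mm of slack. I never tried the 27 and 32 mm spacers by feel; their sizes come from the pictures alone.
- **Seating:** I pressed the spacer down to 29 N and it did not sink further, so it is on the lane floor.
- **Retainer:** I pushed it past upright and it fell shut. In both cameras it matches the closed position, lying flat around the fin.
- **Final checks:** Two pictures about 1.3 s apart showed nothing moving, with the arm well clear. The 27 and 32 mm spacers, the yellow look-alike, the jar and the tip box looked undisturbed. The bottle was outside my close-up views; I only know it did not move between those two pictures, and the arm never went near it.

No check failed. The only disagreement was about 1 mm between where the pictures and the touch put the end of the gap, which made no difference to the fit.

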